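# Move the charged battery pack from the charger to the filming light

## Task

The filming of the cocktail class is about to start: press the charger's sprung catch so that the battery pack pops loose, slide the pack out of the charger, and slide it, the same way round, into the battery shoe of the filming light until it clicks home behind the light's catch; then let go of it. Feel your way and be gentle: do not ram the pack or lean hard on the charger or the light, and leave the bar things on the table as they stand.

Things in the scene. Friction and masses are not known exactly. Their poses are not given: they have to be found in the camera images.
- pack: The battery pack: dark block of 200 g (+-30 %), 70 mm long (x), 50 mm tall. Its body is 42 mm wide (y) from 10 mm up to the top: grip it across y by its two long sides. The lowest 10 mm is a dovetail foot, 54 mm wide at the bottom narrowing to 42, nose chamfered 3.5 mm. Origin: centre of the underside, z up. +x is its leading end: it sits in the charger, and goes into the light, with its x along theirs.
- pack_nose (a point): Middle of the lower front of the pack, its leading end (35 mm ahead of the origin, 5 mm up): the end deepest in the charger, and the end that goes first into the light.
- charger: The charger, fixed: a low dark block, 118 x 100 mm, with a dovetail slide on top and no LED head. Origin: on the table below the middle of the latched pack; z up, +x points into the slide, whose open mouth looks to -x; the pack leaves along -x. Slide floor at z = 36 mm; rails from x = -35 to +48 mm, 75 mm wide outside (flared mouth: 90 mm, from x = -52 mm), tops 13 mm above the floor.
- charger_home (a point): Where the latched pack's origin lies in the charger (to 1 mm). Pressing the catch lets a plunger shove the pack 11 mm out along -x; there it lies on the tooth, which can no longer latch and lifts its tail a little (up to 3 degrees nose-down): level it again before offering it to the light. Pull it on with a few N; it can be lifted 85 mm or more from here.
- charger_pad (a point): Middle of the top of the press pad of the charger's catch (catch up; the point does not go down with it), a steel tongue 30 mm wide (y) before the mouth. The flat pad runs from x = -49 to -77 mm of the charger, 1 mm below the slide floor. Press it straight down with shut fingers here or a little further out, about 6 mm, 5 to 12 N, to free the pack; the pack's tail comes out to x = -47 mm.
- charger_tooth (a point): Top inner edge of the charger catch's tooth, 5 mm above the slide floor, behind the latched pack's tail. The tooth is 2 mm long, then a ramp falls outwards to the pad.
- charger_catch (a joint): Travel of the charger's catch in m: 0 up (sprung), grows as it is pressed down; frees the pack at about 0.0055, stop at 0.0075; 0.002 to 0.005 while the pack lies on the tooth.
- light: The filming light, fixed: a dark base, 126 x 100 mm, with an empty slide on top like the charger's and, at its back, an upright LED head 150 mm wide, from x = 69 to 94 mm, top at z = 125 mm. Origin: on the table; z up, +x points into the slide, whose mouth looks to -x. Slide floor at z = 44 mm. The slide's shoe is screwed on in slots: it may sit up to 12 mm off nominal along x, which no pose tells; y = 0.
- light_home (a point): Where the pack's origin nominally lies when home in the light (the shoe, with its catch and end stop, sits up to 12 mm either way along x). The catch snaps up behind the pack's tail 1 mm before this, a rigid end stop is met 1 mm after. To be home the pack must be pushed on, slowly, until it clicks or meets the stop: 12 to 20 N.
- light_mouth (a point): Middle of the nominal mouth of the light's slide, on its floor (x = -36 mm, z = 44 mm of the light). Inside, the foot has 1.5 mm of play to each side and 2 mm in height. A flare and a lead-in ramp run out to x = -52 mm and catch a foot up to about 4 mm off sideways; offer it level and about 1 mm above the floor, since a low nose digs in.
- light_tooth (a point): Nominal top inner edge of the light catch's tooth, 5 mm above the slide floor; 2 mm long, then a ramp falls outwards to x = -49 mm, then a flat pad 1 mm below the floor out to x = -77 mm. A pack coming in at floor height meets the ramp at pack x = -81 mm (up to 8 N of push), then slides on the pressed tooth with a few N of drag.
- light_plunger (a point): Nominal face of a damped sprung plunger that the pack's front meets 12 mm before home: 4 N rising to 8 N, so push at 20 mm/s or less. Let go of before the click, the pack is pushed back out up to 11 mm.
- light_catch (a joint): Travel of the light's catch in m: 0 up (sprung; free, or latched behind the pack), 0.002 to 0.005 while the pack lies on the tooth, stop at 0.0075.
- jigger: Bystander: steel hourglass jigger, 85 mm tall, 46 mm across. Origin: centre of its underside.
- glass: Bystander: drinking glass, 100 mm tall, 76 mm across. Origin: centre of its underside.
- bitters: Bystander: small brown glass bottle, 120 mm tall, 44 mm across. Origin: centre of its underside.
- muddler: Bystander: wooden muddler standing upright, 170 mm tall, 36 mm across. Origin: centre of its underside.
- tumbler: Bystander: low glass, 90 mm tall, 72 mm across. Origin: centre of its underside.
There are look-alikes about, which are no part of the job. What is shaped like the pack but red or yellow is not meant.

How it is judged:
On the way, in this order (a step that is already met when the one before it is completed fails the run):
1. the charger's catch is pressed and the pack pops at least 5 mm out along the slide (value of joint charger_catch above 0.0015 m and x of pack in the frame of charger between -0.05 and -0.006 m and contact force between the fingers and pack below 0.5 N), for 0.1 s.
2. the pack is slid right out of the charger (horizontal distance between pack and charger above 0.08 m), for 0.1 s.
At the end, for the whole second after the job is handed in: The pack lies at rest in the light's slide, level (0.06 rad), in line (0.08 rad) and nose first, its origin within 16 mm in x, 4 mm in y and 3 mm in height of the nominal home place, and the light's catch is up behind it (catch travel under 1.5 mm), with nothing touching it (x of pack in the frame of light between -0.016 and 0.016 m and y of pack in the frame of light between -0.004 and 0.004 m and z of pack in the frame of light between 0.041 and 0.047 m and angle between the x axis of pack and the x axis of light, either way round below 0.08 rad and x of pack_nose in the frame of light above 0 m and angle between pack's own z axis and vertical below 0.06 rad and value of joint light_catch below 0.0015 m and linear speed of pack below 0.01 m/s).
It fails at once if the pack is pushed against the light with more than 30 N (contact force between pack and light above 30 N).
It fails at once if the pack is pushed or levered against the charger with more than 30 N (contact force between pack and charger above 30 N).
It fails at once if the robot presses on the charger or its catch with more than 35 N (contact force between the fingers and charger above 35 N).
It fails at once if the robot presses on the light with more than 35 N (contact force between the fingers and light above 35 N).
It fails at once if a bar thing is moved more than 30 mm or tipped (distance of any of jigger, glass, bitters, muddler, tumbler from where it was at the start of the episode above 0.03 m or angle between any of jigger, glass, bitters, muddler, tumbler's own z axis and vertical above 0.5 rad).
It also fails if it takes over 70 s, if anything falls off the work surface, if the arm or the gripper's body presses on something with over 40 N, if the wrist force passes 120 N, or if a joint passes its speed limit or range.

## Robot

A 6-joint arm with a two-finger parallel gripper is mounted at the origin on the work surface. World frame = base frame: x ahead of the robot, y to its left, z up, the work surface at z = 0. Lengths are in m, angles in rad, forces in N, time in s.
With the tool pointing down it reaches from about 0.225 to 0.875 m from the base axis. Payload 3.4 kg.
Tool frame: the origin (TCP) lies between the finger pads; the fingertips stand 11 mm ahead of it and the grasp point (between the pads) lies 8 mm behind it; z points along the fingers, y is the direction in which the jaws open and shut (so a half turn about z gives the same grasp; the last joint's range is limited). The gripper opens to 85 mm and grips with 20 to 120 N. Pads are 22 mm wide; open, the fingers measure 114 mm over their backs; the gripper's body (76 mm by 85 mm) begins 54 mm behind the grasp point. The pads swing forward as they close: fully open they stand 13 mm farther back than shut.
Start: joints at [-1.227, 0.276, 1.505, -0, 1.361, -0.121], TCP at [0.258, -0.514, 0.242] pointing down, gripper open.
Joint ranges: [-2.89, 2.89], [-0.75, 2.08], [0.22, 2.7], [-1.18, 4.32], [0.11, 2.71], [-2.7, 2.7]. Speed limits (rad/s): [2.57, 2.57, 3.14, 3.14, 3.14, 3.14].

## Interface

Orientations are given as a unit quaternion [w, x, y, z].
In Python, from rig import manip gives the robot as it stands. The module is installed in compiled form; this text tells all that it offers.
- The arm moves only by the tool move_arm, never from a script. Its argument "series" is a list that holds one entry, the list of rows, each a list of 7 numbers: the shift along the world's x, y, z in m, then the turn, a rotation vector about the world's x, y, z in rad, then the finger opening in m, from 0 to 0.0854. A call has 1 to 20 rows; each row shifts and turns the commanded pose from where the row before left it; what a row does not reach is not made up. A row lasts 1/12 s, in which the tool goes at most 41.7 mm and 7.16 degrees, less where a joint would pass 70% of its speed; a pose out of reach is approached as far as the arm can. A call with a gripper value outside its range is refused whole. The fingers move at their own pace and stop on an object; "newtons" is the grip in N (left out, the last holds). Time passes only in rows, so rows that do not move let the fingers close. It gives the time, the measured TCP pose, the force and the opening at its end, in the units of the state.
- manip.get_state(): the state, without advancing time (a new reading comes with each control period).
- manip.get_image(name): name is "scene" or "top"; returns a dict with "color" (400x640x3 uint8, red, green, blue), "fx", "fy", "cx", "cy" (pixels), "R" (3x3) and "t" (3): a world point X has camera coordinates R X + t. Camera axes: x right, y down, z forward; pixel columns grow to the right and rows downward; lengths in m; the calibration is good to about 2 mm. A picture is of the moment at which its call begins. There is no depth.
- manip.sign_off(): hands the job in, once; it reports no verdict.
The state is a dict: "clock": time; "qpos": joint angles; "qd": joint speeds; "effort": joint torques, N m; "position": TCP position; "ee_rot": TCP orientation; "contact_force": force on the tool from outside, world axes, zero at the start; "moment": the same for the moment, N m; "width": finger opening in m.
Only numpy, scipy, OpenCV 4.12 (cv2) and the standard library are available. Lean on these libraries where they do the work, as an engineer would, in place of code of your own. Each camera call takes 0.05 s, during which the arm holds its last target.

## Working session

There is one attempt and no reset: what is moved stays moved. The work goes in short steps, Python scripts to look and compute and a tool call to move; the robot and the scene stay as the last step left them, time stands still between calls to the robot, and variables do not carry over. Pictures are saved under pics/ and viewed, and the job is handed in when it is done.

Besides the shell and the picture viewer there is one more tool, called after "Request:" by a JSON object that holds its "method" and its "body". move_arm: Moves the arm, as the interface text tells. Its arguments: {"type":"object","properties":{"series":{"type":"array"},"newtons":{"type":"number"}},"required":["series"]}

```bash
mkdir -p pics; python3 - <<'E'
from rig import manip
import cv2,json
for n in("scene","top"):
    d=manip.get_image(n); cv2.imwrite(f"pics/{n}0.png",d["color"][:,:,::-1])
    print(n,d["fx"],d["fy"],d["cx"],d["cy"],d["R"],d["t"])
print(manip.get_state())
E
```

```text
scene 486.61203564968935 486.61203564968935 320.8086668185381 195.82840271935243 [[ 0.53813286  0.84285773  0.0019659 ]
 [ 0.56611605 -0.35971378 -0.74169982]
 [-0.62444027  0.40024597 -0.67072909]] [-0.25902696 -0.26037014  1.94418817]
top 465.36877947871466 465.36877947871466 313.3777856699342 206.24798892989594 [[-0.00930581 -0.99978789 -0.01837344]
 [-0.98178869  0.01262182 -0.18955649]
 [ 0.18974819  0.01627486 -0.98169789]] [0.00572811 0.53839803 1.50723167]
{'clock': 0.1, 'qpos': array([-1.22698591e+00,  2.76517760e-01,  1.50603789e+00, -1.68542226e-05,
        1.36071811e+00, -1.21004359e-01]), 'qd': array([-1.24256188e-03, -1.89149974e-03, -2.11532828e-03,  4.08866417e-05,
       -2.89113792e-04, -1.07657214e-03]), 'effort': array([ 2.30238984e-03, -4.17699838e+01, -2.46404618e+01, -1.41933942e-04,
        5.77308689e-03,  8.19136375e-06]), 'position': array([ 0.25757385, -0.51354952,  0.2415217 ]), 'ee_rot': array([-8.34425168e-04,  9.73113993e-01,  2.30322489e-01, -1.01635722e-04]), 'contact_force': array([-0.62013903,  0.15879681, -0.66189211]), 'moment': array([-0.04171101,  0.04862422,  0.01431247]), 'width': 0.0853918176659523}
```

View pics/scene0.png

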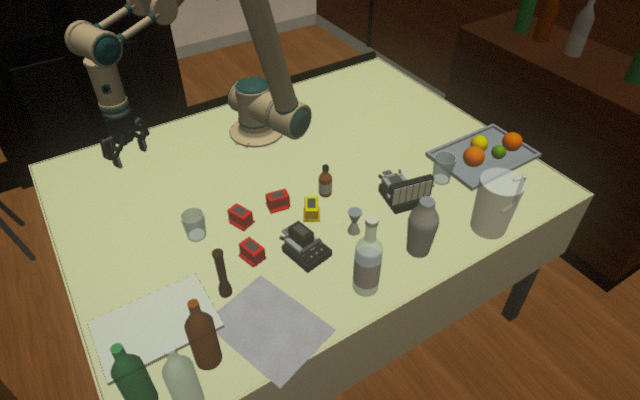

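View pics/top0.png

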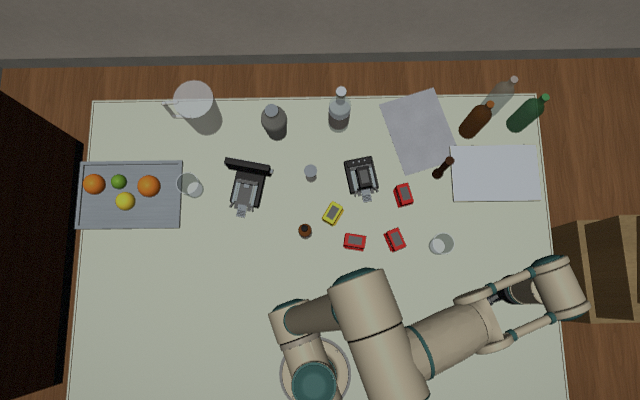

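The top view shows the charger with the dark pack at about (362,177) and the light with its upright LED head at about (247,187). The scene view has them at (306,243) and (405,190). The look-alikes in the top view are red blocks at (403,195), (396,239) and (355,241), and a yellow one at (333,213). The dark block in the charger is the one I want. Next, close crops to check that.

```bash
python3 - <<'E'
import cv2
t=cv2.imread("pics/top0.png");s=cv2.imread("pics/scene0.png")
def crop(im,x0,y0,w,h,k,f):cv2.imwrite(f,cv2.resize(im[y0:y0+h,x0:x0+w],None,fx=k,fy=k,interpolation=cv2.INTER_CUBIC))
crop(t,330,140,70,70,8,"pics/c1.png");crop(t,212,145,70,80,7,"pics/c2.png")
crop(s,270,210,75,65,8,"pics/c3.png");crop(s,365,155,80,65,8,"pics/c4.png")
E
```

```text
(no output)
```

View pics/c1.png

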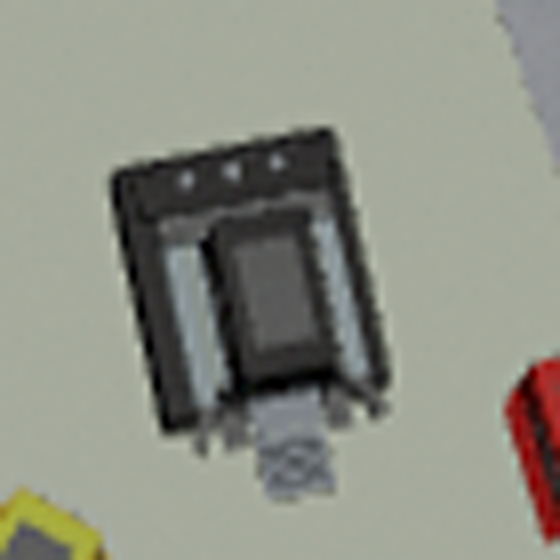

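View pics/c2.png

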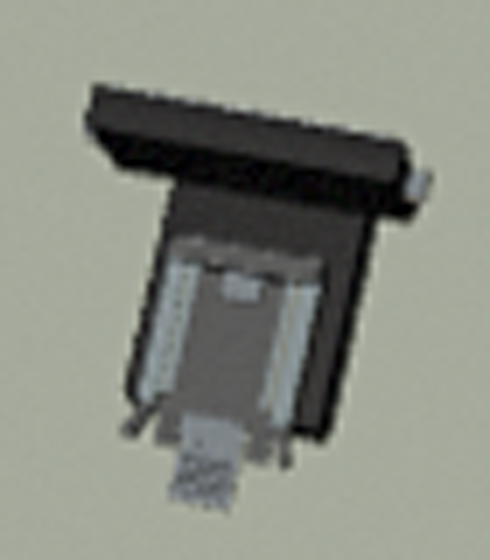

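View pics/c3.png

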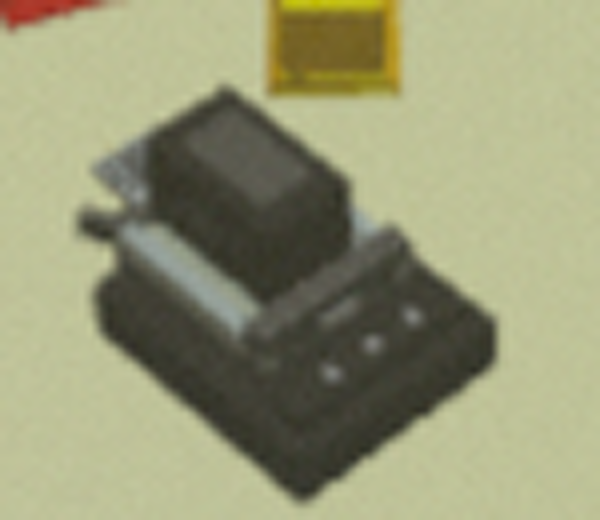

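View pics/c4.png

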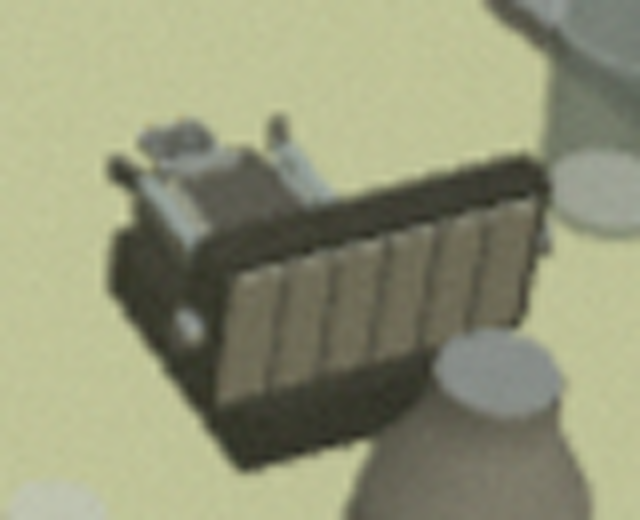

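The top crop shows a dark pack with a grey label in the charger, which has no LED head, and the pad lies to the lower right. The light's slide is empty and its mouth points down in the image. Red and yellow blocks are excluded, so the pack choice is confirmed. Now I measure the poses.

```bash
cat > h.py <<'E'
import numpy as np,cv2
CAM={"scene":(486.61203564968935,320.8086668185381,195.82840271935243,np.array([[0.53813286,0.84285773,0.0019659],[0.56611605,-0.35971378,-0.74169982],[-0.62444027,0.40024597,-0.67072909]]),np.array([-0.25902696,-0.26037014,1.94418817])),
"top":(465.36877947871466,313.3777856699342,206.24798892989594,np.array([[-0.00930581,-0.99978789,-0.01837344],[-0.98178869,0.01262182,-0.18955649],[0.18974819,0.01627486,-0.98169789]]),np.array([0.00572811,0.53839803,1.50723167]))}
def ray(cam,uv,z):
    f,cx,cy,R,t=CAM[cam]; uv=np.atleast_2d(uv).astype(float)
    d=np.c_[(uv[:,0]-cx)/f,(uv[:,1]-cy)/f,np.ones(len(uv))]@R
    C=-R.T@t
    return C+d*((z-C[2])/d[:,2])[:,None]
def proj(cam,X):
    f,cx,cy,R,t=CAM[cam]; p=np.atleast_2d(X)@R.T+t
    return np.c_[f*p[:,0]/p[:,2]+cx,f*p[:,1]/p[:,2]+cy]
E
python3 - <<'E'
from h import *
im=cv2.imread("pics/top0.png").astype(int)
print("cams",[(-CAM[c][3].T@CAM[c][4]).round(3) for c in CAM])
b,g,r=im[...,0],im[...,1],im[...,2]
m=((b-r)>3)&(b>85)
for nm,(x0,y0,x1,y1) in dict(ch=(340,150,385,210),li=(222,170,268,225)).items():
    sub=np.zeros(m.shape,np.uint8); sub[y0:y1,x0:x1]=m[y0:y1,x0:x1]
    n,l,st,c=cv2.connectedComponentsWithStats(sub,connectivity=4)
    print(nm)
    for i in range(1,n):
        if st[i,4]>=12: print(i,st[i],c[i].round(2),[im[l==i].mean(0).round()])
k=im[150:205,340:385]
np.set_printoptions(linewidth=250)
print((b-r)[160:205,345:382]); 
E
```

```text
cams [array([ 1.501, -0.653,  1.111]), array([ 0.243, -0.026,  1.582])]
ch
4 [369 167   7  20  60] [372.18 176.65] [array([139., 137., 128.])]
5 [351 170   8  21  82] [354.01 180.1 ] [array([136., 136., 126.])]
6 [361 189  11  13 105] [365.96 195.03] [array([124., 120., 115.])]
li
1 [232 181   9  22  90] [235.56 191.41] [array([136., 135., 126.])]
2 [243 184   7   4  21] [245.9  185.57] [array([128., 125., 119.])]
4 [250 185   8  22  56] [253.61 195.55] [array([140., 138., 128.])]
7 [236 204  11  13 105] [241.1  210.07] [array([124., 121., 115.])]
[[-11  -7  -7 ...  -8  -9 -11]
 [ -1   1  -1 ...  -9  -9  -9]
 [  1  -2  -2 ...  -9  -9  -9]
 ...
 [ -9  -9  -9 ... -10  -9  -9]
 [ -9  -9  -9 ... -10  -9  -9]
 [ -8  -9  -9 ... -10  -9 -10]]
```

```bash
cat > meas.py <<'E'
from h import *
def meas(cam,f,rois,K=8):
    im=cv2.imread(f)
    for nm,(x0,y0,x1,y1,z) in rois.items():
        c=cv2.resize(im[y0:y1,x0:x1],None,fx=K,fy=K,interpolation=cv2.INTER_LINEAR).astype(int)
        c=cv2.GaussianBlur(c.astype(np.float32),(0,0),2)
        m=((c[...,0]-c[...,2]>0)&(c[...,1]>88)).astype(np.uint8)
        n,l,st,_=cv2.connectedComponentsWithStats(m)
        i=1+np.argmax(st[1:,4]); v,u=np.nonzero(l==i)
        P=ray(cam,np.c_[(u+.5)/K-.5+x0,(v+.5)/K-.5+y0],z)[:,:2]
        mu=P.mean(0); w,V=np.linalg.eigh(np.cov((P-mu).T)); d=V[:,1]; d=d*np.sign(d[0])
        (cx,cy),(a,b),ang=cv2.minAreaRect((P*1e3).astype(np.float32))
        n_=np.array([-d[1],d[0]]); a1=(P-mu)@d; a2=(P-mu)@n_
        print(nm,"mean",(mu*1e3).round(1),"yaw",np.degrees(np.arctan2(d[1],d[0])).round(2),"along",(np.percentile(a1,[1,99])*1e3).round(1),"across",(np.percentile(a2,[2,98])*1e3).round(1),"rect",np.round([cx,cy,a,b,ang],1))
E
python3 - <<'E'
from meas import *
meas("top","pics/top0.png",dict(chR=(367,162,380,189,.049),chL=(348,166,360,194,.049),chP=(358,186,374,206,.035),
 liL=(229,178,243,206,.057),liR=(248,182,261,210,.057),liP=(233,201,250,220,.043)))
E
```

```text
chR mean [ 639.1 -199.8] yaw 10.65 along [-36.4  37.4] across [-5.2  5.3] rect [ 639.6 -199.6   77.3   11.7   10.4]
chL mean [ 629.2 -138.6] yaw 8.78 along [-37.6  39.5] across [-7.9  7.8] rect [ 630.3 -138.6   82.1   17.4    9.3]
chP mean [ 578.2 -179. ] yaw 8.0 along [-21.3  20.5] across [-14.8  15. ] rect [ 577.6 -178.7   43.2   36.5   12. ]
liL mean [591.6 260.2] yaw -11.75 along [-36.9  35.9] across [-9.3  8.6] rect [590.8 259.6  20.3  78.1  78.9]
liR mean [578.8 204.6] yaw -10.59 along [-37.4  36.3] across [-9.   9.6] rect [578.2 205.4  21.   78.4  78.6]
liP mean [531.4 244.1] yaw -5.02 along [-23.2  22. ] across [-15.4  15.1] rect [531.5 245.4  35.1  47.   79.8]
```

```bash
python3 - <<'E'
from meas import *
im=cv2.imread("pics/top0.png");K=8
# pack label in charger (grey inside dark)
for cam,(x0,y0,x1,y1),lo,hi in (("top",(358,166,371,186),60,95),("scene",(288,218,312,238),70,105)):
    im=cv2.imread(f"pics/{cam}0.png")
    c=cv2.resize(im[y0:y1,x0:x1],None,fx=K,fy=K,interpolation=cv2.INTER_LINEAR); c=cv2.GaussianBlur(c,(0,0),2)
    g=c[...,1]; print(cam,"grey range",np.percentile(g,[5,25,50,75,95]))
    m=((g>lo)&(g<hi)).astype(np.uint8)
    n,l,st,ce=cv2.connectedComponentsWithStats(m); i=1+np.argmax(st[1:,4]); v,u=np.nonzero(l==i)
    cv2.imwrite(f"pics/lab_{cam}.png",np.hstack([c,cv2.cvtColor((l==i).astype(np.uint8)*255,cv2.COLOR_GRAY2BGR)]))
    P=ray(cam,np.c_[(u+.5)/K-.5+x0,(v+.5)/K-.5+y0],.086)[:,:2]*1e3
    print(cv2.minAreaRect(P.astype(np.float32)),P.mean(0))
# light base / head dark mask top
im=cv2.imread("pics/top0.png");x0,y0,x1,y1=218,150,280,180
c=cv2.GaussianBlur(cv2.resize(im[y0:y1,x0:x1],None,fx=K,fy=K),(0,0),2)[...,1]
m=((c<75)&(c>28)).astype(np.uint8);n,l,st,ce=cv2.connectedComponentsWithStats(m)
for i in range(1,n):
    if st[i,4]>1500:
        v,u=np.nonzero(l==i);P=ray("top",np.c_[(u+.5)/K-.5+x0,(v+.5)/K-.5+y0],.125)[:,:2]*1e3
        print("head",st[i],cv2.minAreaRect(P.astype(np.float32)))
cv2.imwrite("pics/head.png",np.hstack([c,m*255]))
E
```

```text
top grey range [36. 49. 66. 89. 92.]
((631.59814453125, -168.5851287841797), (47.84560775756836, 29.275415420532227), 10.362688064575195) [ 631.49540857 -168.63709267]
scene grey range [ 57.  66.  89. 160. 195.]
((636.2239990234375, -175.3406982421875), (62.6772575378418, 47.422237396240234), 11.04857063293457) [ 633.90456538 -169.09031717]
head [   51    60   377   180 29653] ((643.3078002929688, 214.17665100097656), (160.06871032714844, 68.62239074707031), 78.8820571899414)
```

View pics/head.png

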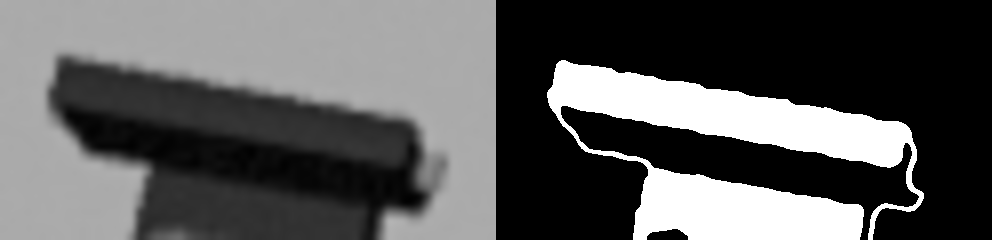

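View pics/lab_top.png

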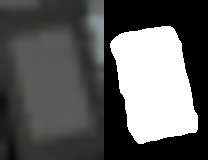

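View pics/lab_scene.png

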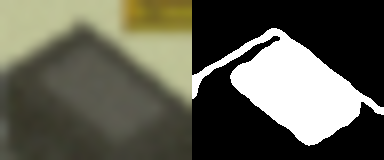

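```bash
python3 - <<'E'
from meas import *
K=8
im=cv2.imread("pics/top0.png");x0,y0,x1,y1=218,150,280,180
c=cv2.GaussianBlur(cv2.resize(im[y0:y1,x0:x1],None,fx=K,fy=K),(0,0),2)[...,1]
m=((c<75)&(c>28)).astype(np.uint8); m=cv2.morphologyEx(m,cv2.MORPH_OPEN,np.ones((17,17),np.uint8))
n,l,st,ce=cv2.connectedComponentsWithStats(m)
for i in range(1,n):
    v,u=np.nonzero(l==i);P=ray("top",np.c_[(u+.5)/K-.5+x0,(v+.5)/K-.5+y0],.125)[:,:2]*1e3
    print("head",st[i],cv2.minAreaRect(P.astype(np.float32)))
# scene: light pad and rails, charger pad
im=cv2.imread("pics/scene0.png")
E
python3 - <<'E'
from h import *
import numpy as np
# verify by projecting estimates
def loc(o,yaw,p):
    y=np.radians(yaw);R=np.array([[np.cos(y),-np.sin(y),0],[np.sin(y),np.cos(y),0],[0,0,1]]);return np.array(p)@R.T+[*o,0]
im={c:cv2.imread(f"pics/{c}0.png") for c in CAM}
K=8
def draw(o,yaw,fl,sh,x0y0,cam,fn,w,h):
    x0,y0=x0y0;c=cv2.resize(im[cam][y0:y0+h,x0:x0+w],None,fx=K,fy=K,interpolation=cv2.INTER_CUBIC)
    def poly(p):
        q=(proj(cam,loc(o,yaw,p))-[x0,y0]+.5)*K-.5
        cv2.polylines(c,[q.astype(np.int32)],True,(0,0,255),1)
    for s in(1,-1): poly([[sh-35,s*37.5,fl+13],[sh+48,s*37.5,fl+13],[sh+48,s*23,fl+13],[sh-35,s*23,fl+13]]/np.array(1e3))
    poly(np.array([[sh-77,15,fl-1],[sh-49,15,fl-1],[sh-49,-15,fl-1],[sh-77,-15,fl-1]])/1e3)
    if fl==44: poly(np.array([[69,75,125],[94,75,125],[94,-75,125],[69,-75,125]])/1e3)
    else: poly(np.array([[-35,21,86],[35,21,86],[35,-21,86],[-35,-21,86]])/1e3)
    cv2.imwrite(fn,c)
L=((.587,.2325),-11.5)
C=((.6325,-.169),10.2)
draw(*C,36,0,(325,145),"top","pics/v1.png",70,65);draw(*C,36,0,(270,210),"scene","pics/v2.png",75,65)
draw(*L,44,0,(215,150),"top","pics/v3.png",70,72);draw(*L,44,0,(365,155),"scene","pics/v4.png",80,65)
for i in(1,3):
    a=cv2.imread(f"pics/v{i}.png");b=cv2.imread(f"pics/v{i+1}.png");h=max(a.shape[0],b.shape[0])
    f=lambda x:cv2.copyMakeBorder(x,0,h-x.shape[0],0,0,0)
    cv2.imwrite(f"pics/w{i}.png",cv2.resize(np.hstack([f(a),f(b)]),None,fx=.66,fy=.66,interpolation=cv2.INTER_AREA))
E
```

```text
head [   53    64   359   102 16354] ((668.0149536132812, 214.71034240722656), (148.4114990234375, 20.537111282348633), 78.63147735595703)
head [  139   170   228    70 11626] ((625.642578125, 205.32217407226562), (92.29361724853516, 27.302738189697266), 81.51231384277344)
```

View pics/w1.png

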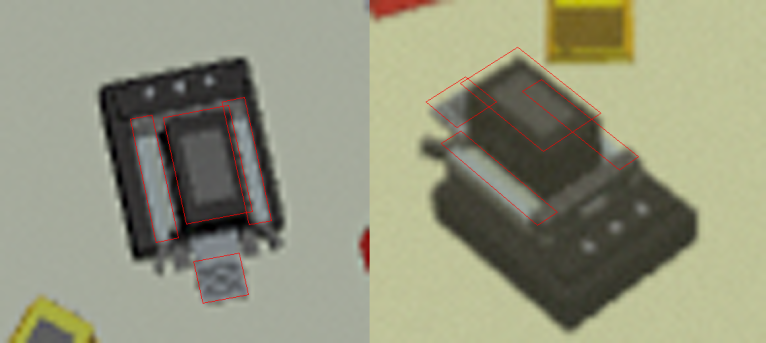

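View pics/w3.png

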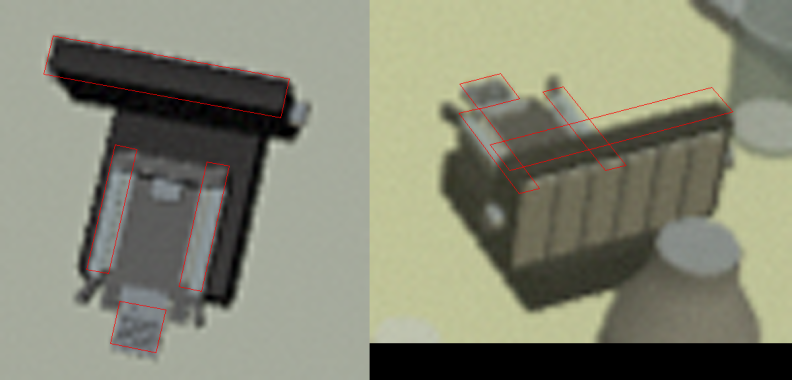

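The top-view estimates agree to about 1–2 mm between label, rails and pad:

| Item | Position (mm) | Yaw |
|---|---|---|
| Charger home | (632.5, −169) | ≈ 10.2° |
| Light home, actual shoe | about (584, 233) | ≈ −11.6° |

The scene view reads 2–4 mm differently, so I'll feel for the last bit. First I go above the pad with the fingers shut.

Request:
{"method": "move_arm", "body": {"series": [[[0.0193,0.0208,-0.003,0,0,-0.0179,0],[0.0193,0.0208,-0.003,0,0,-0.0179,0],[0.0193,0.0208,-0.003,0,0,-0.0179,0],[0.0193,0.0208,-0.003,0,0,-0.0179,0],[0.0193,0.0208,-0.003,0,0,-0.0179,0],[0.0193,0.0208,-0.003,0,0,-0.0179,0],[0.0193,0.0208,-0.003,0,0,-0.0179,0],[0.0193,0.0208,-0.003,0,0,-0.0179,0],[0.0193,0.0208,-0.003,0,0,-0.0179,0],[0.0193,0.0208,-0.003,0,0,-0.0179,0],[0.0193,0.0208,-0.003,0,0,-0.0179,0],[0.0193,0.0208,-0.003,0,0,-0.0179,0],[0.0193,0.0208,-0.003,0,0,-0.0179,0],[0.0193,0.0208,-0.003,0,0,-0.0179,0],[0.0193,0.0208,-0.003,0,0,-0.0179,0],[0.0193,0.0208,-0.003,0,0,-0.0179,0],[0,0,0,0,0,0,0],[0,0,0,0,0,0,0]]]}}

```text
clock: 1.6
position: [0.5668, -0.18, 0.1934]
ee_rot: [-0.0, 0.996, 0.091, -0.001]
contact_force: [-0.6, -0.0, 0.5]
width: 0.0004
```

Request:
{"method": "move_arm", "body": {"series": [[[0,0,-0.023,0,0,0,0],[0,0,-0.023,0,0,0,0],[0,0,-0.023,0,0,0,0],[0,0,-0.023,0,0,0,0],[0,0,-0.02,0,0,0,0],[0,0,-0.015,0,0,0,0],[0,0,-0.007,0,0,0,0],[0,0,0,0,0,0,0]]]}}

```text
clock: 2.27
position: [0.5647, -0.1816, 0.0586]
ee_rot: [-0.001, 0.996, 0.089, -0.002]
contact_force: [-0.1, -0.2, -0.9]
width: -0.0001
```

```bash
cat > snap.py <<'E'
import sys
from rig import manip
import cv2,numpy as np
def snap(n,st,sc,fn):
    o=[]
    for cam,(x0,y0,w,h) in (("top",st),("scene",sc)):
        d=manip.get_image(cam)["color"][:,:,::-1]; cv2.imwrite(f"pics/{fn}_{cam}_full.png",d)
        o.append(cv2.resize(d[y0:y0+h,x0:x0+w],(400,int(400*h/w)),interpolation=cv2.INTER_CUBIC))
    H=max(i.shape[0] for i in o)
    cv2.imwrite(f"pics/{fn}.png",np.hstack([cv2.copyMakeBorder(i,0,H-i.shape[0],0,0,0) for i in o]))
    s=manip.get_state(); print(s["clock"],s["position"].round(4),s["ee_rot"].round(4),s["contact_force"].round(2),s["moment"].round(2),s["width"])
E
python3 -c "
from snap import *
snap('',(320,140,80,80),(260,190,90,90),'s1')"
```

```text
2.3667 [ 0.5666 -0.182   0.0609] [3.000e-04 9.961e-01 8.870e-02 2.000e-04] [-0.71  0.82  0.2 ] [-0.01 -0.06  0.01] -0.0003104487214316818
```

View pics/s1.png

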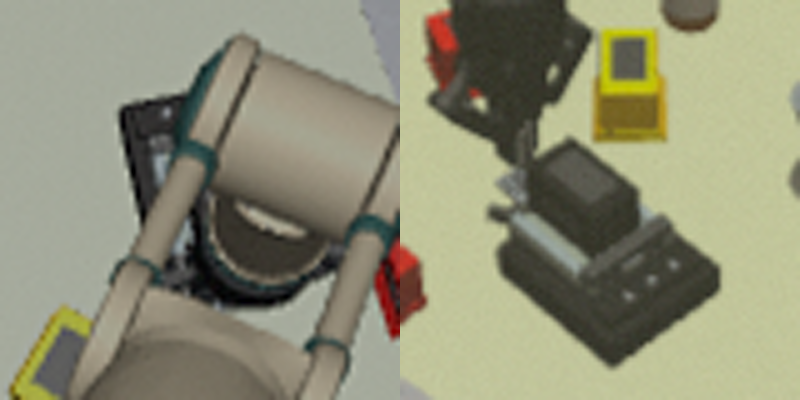

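```bash
python3 -c "
from h import *
print(proj('scene',[[.5666,-.182,.05],[.5666,-.182,.036]]))
im=cv2.imread('pics/s1_scene_full.png')[200:250,265:315];cv2.imwrite('pics/z1.png',cv2.resize(im,None,fx=12,fy=12,interpolation=cv2.INTER_CUBIC))"
```

```text
[[285.58413347 224.93796268]
 [285.79665196 228.13842489]]
```

View pics/z1.png

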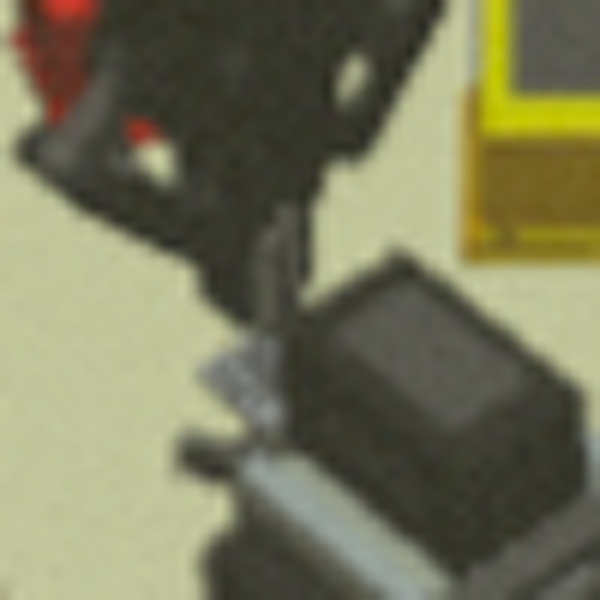

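The fingers hang over the pad. The scene camera has a constant bias of about +2 px, so the top estimate stands. Now I press straight down.

Request:
{"method": "move_arm", "body": {"series": [[[0,0,-0.003,0,0,0,0],[0,0,-0.003,0,0,0,0],[0,0,-0.003,0,0,0,0],[0,0,-0.002,0,0,0,0],[0,0,-0.002,0,0,0,0],[0,0,-0.0015,0,0,0,0],[0,0,0,0,0,0,0]]]}}

```text
clock: 2.95
position: [0.5665, -0.1812, 0.046]
ee_rot: [0.0, 0.996, 0.089, -0.0]
contact_force: [-0.1, 0.3, 2.4]
width: 0.0005
```

Request:
{"method": "move_arm", "body": {"series": [[[0,0,-0.0015,0,0,0,0],[0,0,-0.0015,0,0,0,0],[0,0,-0.001,0,0,0,0],[0,0,-0.001,0,0,0,0],[0,0,0,0,0,0,0],[0,0,0,0,0,0,0]]]}}

```text
clock: 3.45
position: [0.5666, -0.1812, 0.0417]
ee_rot: [0.0, 0.996, 0.089, 0.0]
contact_force: [-1.0, -0.5, 6.2]
width: -0.0003
```

Request:
{"method": "move_arm", "body": {"series": [[[0,0,-0.001,0,0,0,0],[0,0,-0.001,0,0,0,0],[0,0,0,0,0,0,0],[0,0,0,0,0,0,0],[0,0,0,0,0,0,0]]]}}

```text
clock: 3.87
position: [0.5666, -0.1812, 0.0394]
ee_rot: [0.0, 0.996, 0.089, 0.0]
contact_force: [-1.6, 1.1, 4.7]
width: 0.0004
```

```bash
python3 -c "
from snap import *
snap('',(320,140,80,80),(265,200,50,50),'s2')"
```

```text
3.9667 [ 0.5666 -0.1812  0.0393] [1.00e-04 9.96e-01 8.91e-02 1.00e-04] [-1.69 -0.09  5.31] [0.12 0.18 0.04] -7.620044627593044e-05
```

View pics/s2.png

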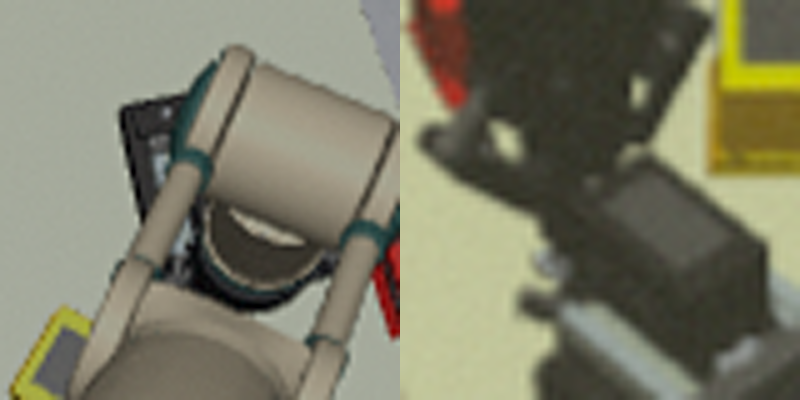

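Step 1 has happened: in the scene crop the pack has shifted about 4 px (around 11 mm) towards the mouth, and the plunger shows behind it. The press force dropped too. I rise, move over the popped pack and open.

Request:
{"method": "move_arm", "body": {"series": [[[0,0,0.002,0,0,0,0],[0,0,0.004,0,0,0,0],[0,0,0.01,0,0,0,0],[0,0,0.02,0,0,0,0],[0,0,0.025,0,0,0,0],[0,0,0.025,0,0,0,0],[0,0,0.015,0,0,0,0.085],[0.011,0.002,0,0,0,0,0.085],[0.011,0.002,0,0,0,0,0.085],[0.011,0.002,0,0,0,0,0.085],[0.011,0.002,0,0,0,0,0.085],[0.011,0.002,0,0,0,0,0.085],[0,0,0,0,0,0,0.085]]]}}

```text
clock: 5.05
position: [0.624, -0.1706, 0.1383]
ee_rot: [-0.0, 0.996, 0.09, 0.0]
contact_force: [0.3, -0.3, -0.0]
width: 0.0831
```

```bash
python3 -c "
from snap import *
snap('',(320,140,80,80),(260,190,90,90),'s3')"
```

```text
5.15 [ 0.6217 -0.1709  0.1386] [-3.00e-04  9.96e-01  8.95e-02 -1.00e-03] [ 0.01  0.76 -0.49] [-0.03  0.02 -0.01] 0.08469176089488409
```

View pics/s3.png

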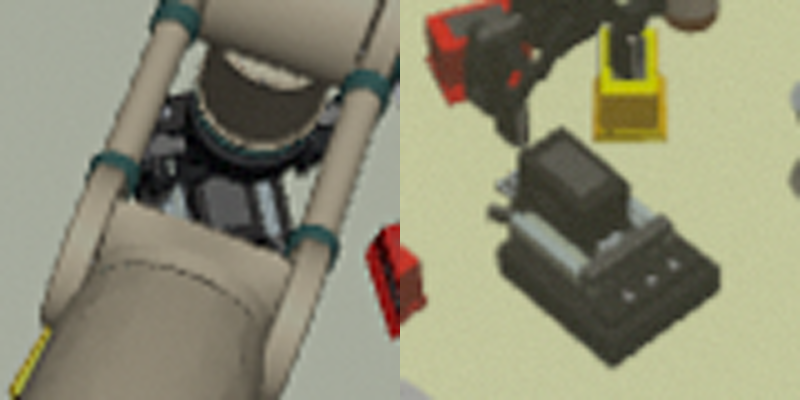

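Request:
{"method": "move_arm", "body": {"series": [[[0,0,-0.02,0,0,0,0.085],[0,0,-0.02,0,0,0,0.085],[0,0,-0.018,0,0,0,0.085],[0,0,-0.01,0,0,0,0.085],[0,0,-0.0066,0,0,0,0.085],[0,0,0,0,0,0,0.085]]]}}

```text
clock: 5.65
position: [0.6204, -0.171, 0.0638]
ee_rot: [-0.001, 0.996, 0.089, -0.001]
contact_force: [0.1, 0.2, 0.4]
width: 0.0848
```

Request:
{"method": "move_arm", "body": {"newtons": 25, "series": [[[0,0,0,0,0,0,0.06],[0,0,0,0,0,0,0.055],[0,0,0,0,0,0,0.05],[0,0,0,0,0,0,0.047],[0,0,0,0,0,0,0.044]]]}}

```text
clock: 6.07
position: [0.622, -0.1716, 0.0661]
ee_rot: [0.001, 0.996, 0.089, 0.001]
contact_force: [-0.0, -1.1, 0.9]
width: 0.0442
```

Request:
{"method": "move_arm", "body": {"newtons": 30, "series": [[[0,0,0,0,0,0,0.042],[0,0,0,0,0,0,0.04],[0,0,0,0,0,0,0.036],[0,0,0,0,0,0,0.036],[0,0,0,0,0,0,0.036]]]}}

```text
clock: 6.48
position: [0.6222, -0.1723, 0.0663]
ee_rot: [0.001, 0.996, 0.089, 0.001]
contact_force: [-0.5, -3.8, 5.8]
width: 0.0415
```

```bash
python3 -c "
from snap import *
snap('',(320,140,80,80),(260,190,90,90),'s4')"
```

```text
6.5833 [ 0.6222 -0.1723  0.0662] [1.20e-03 9.96e-01 8.92e-02 8.00e-04] [-0.58 -4.35  5.56] [-0.66  0.15  0.14] 0.041440752566160026
```

View pics/s4.png

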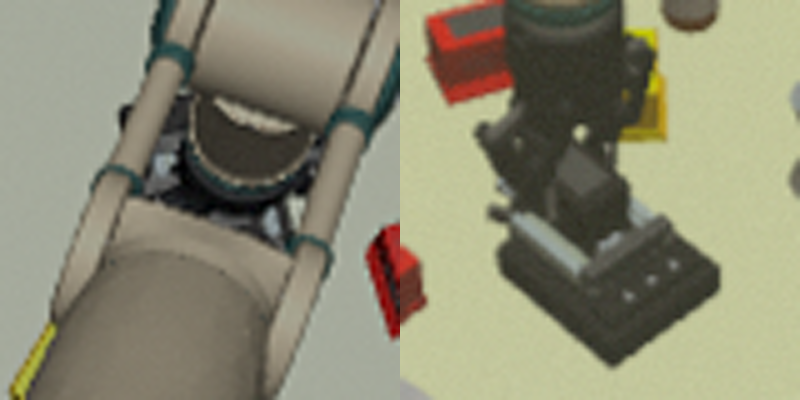

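Gripped, at 41.5 mm wide. The pack lies about 1.5 mm further to −y than the tool, so I relax those forces.

Request:
{"method": "move_arm", "body": {"series": [[[0,-0.0007,0.0008,0,0,0,0.036],[0,-0.0007,0.0008,0,0,0,0.036],[0,0,0,0,0,0,0.036],[0,0,0,0,0,0,0.036]]]}}

```text
clock: 6.92
position: [0.6221, -0.1725, 0.0664]
ee_rot: [-0.0, 0.996, 0.089, 0.0]
contact_force: [3.8, -1.0, -2.6]
width: 0.0415
```

Request:
{"method": "move_arm", "body": {"newtons": 40, "series": [[[-0.001,-0.0002,0,0,0,0,0.036],[-0.002,-0.0004,0,0,0,0,0.036],[-0.003,-0.0005,0,0,0,0,0.036],[-0.003,-0.0005,0,0,0,0,0.036],[-0.003,-0.0005,0,0,0,0,0.036],[-0.003,-0.0006,0,0,0,0,0.036]]]}}

```text
clock: 7.42
position: [0.6127, -0.1743, 0.0671]
ee_rot: [-0.0, 0.996, 0.088, 0.006]
contact_force: [12.1, 2.4, -6.8]
width: 0.0418
```

Request:
{"method": "move_arm", "body": {"series": [[[0,0,0,0,0,0,0.036],[0,0,0,0,0,0,0.036]]]}}

```text
clock: 7.58
position: [0.6111, -0.1746, 0.0671]
ee_rot: [0.0, 0.996, 0.088, 0.005]
contact_force: [10.7, 2.3, -6.5]
width: 0.0413
```

```bash
python3 -c "
from snap import *
snap('',(320,140,80,80),(265,200,60,60),'s5')"
```

```text
7.6833 [ 0.6111 -0.1746  0.0671] [-0.      0.9961  0.0884  0.0048] [11.28  1.55 -5.88] [ 0.24 -1.96 -0.01] 0.04151812843248414
```

View pics/s5.png

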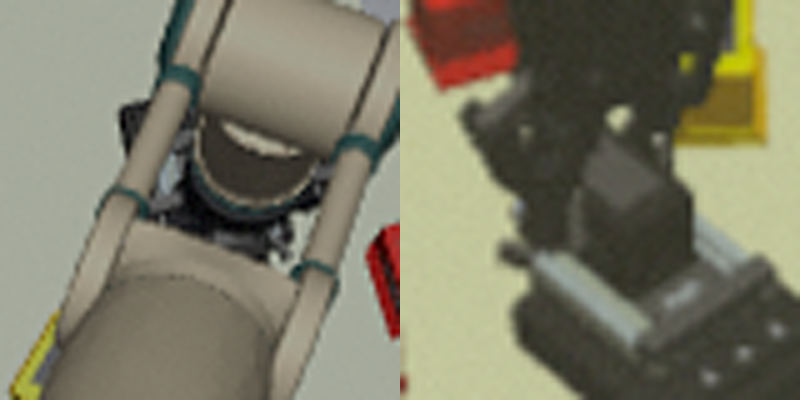

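Request:
{"method": "move_arm", "body": {"series": [[[0,0,-0.001,0,0,0,0.036],[0,0,-0.001,0,0,0,0.036],[0,0,0,0,0,0,0.036],[0,0,0,0,0,0,0.036]]]}}

```text
clock: 8.02
position: [0.6076, -0.1748, 0.0658]
ee_rot: [-0.0, 0.996, 0.089, 0.001]
contact_force: [3.7, 1.5, 4.1]
width: 0.0411
```

Lowering relieved the jam and the pack slid on. I keep pulling.

Request:
{"method": "move_arm", "body": {"series": [[[-0.002,-0.0004,0.0005,0,0,0,0.036],[-0.002,-0.0004,0,0,0,0,0.036],[-0.002,-0.0004,0,0,0,0,0.036],[-0.002,-0.0004,0,0,0,0,0.036],[-0.002,-0.0004,0,0,0,0,0.036],[-0.002,-0.0004,0,0,0,0,0.036]]]}}

```text
clock: 8.52
position: [0.595, -0.1779, 0.0658]
ee_rot: [0.0, 0.996, 0.089, 0.001]
contact_force: [4.7, 0.7, 5.3]
width: 0.0414
```

Request:
{"method": "move_arm", "body": {"series": [[[-0.003,-0.0005,0.0005,0,0,0,0.036],[-0.003,-0.0005,0,0,0,0,0.036],[-0.003,-0.0005,0,0,0,0,0.036],[-0.003,-0.0005,0,0,0,0,0.036],[-0.003,-0.0006,0,0,0,0,0.036],[-0.003,-0.0005,0,0,0,0,0.036]]]}}

```text
clock: 9.02
position: [0.5762, -0.1809, 0.0658]
ee_rot: [0.0, 0.996, 0.089, 0.0]
contact_force: [3.6, 0.4, 3.6]
width: 0.0415
```

Request:
{"method": "move_arm", "body": {"series": [[[-0.004,-0.0007,0,0,0,0,0.036],[-0.004,-0.0007,0,0,0,0,0.036],[-0.004,-0.0007,0,0,0,0,0.036],[-0.004,-0.0007,0,0,0,0,0.036],[-0.004,-0.0007,0,0,0,0,0.036],[-0.004,-0.0007,0,0,0,0,0.036]]]}}

```text
clock: 9.52
position: [0.5508, -0.1848, 0.065]
ee_rot: [-0.001, 0.996, 0.089, -0.001]
contact_force: [1.0, 0.1, -1.2]
width: 0.0413
```

Request:
{"method": "move_arm", "body": {"series": [[[-0.005,-0.0009,0,0,0,0,0.036],[-0.005,-0.0009,0,0,0,0,0.036],[-0.005,-0.0009,0,0,0,0,0.036],[-0.005,-0.0009,0,0,0,0,0.036],[-0.005,-0.0009,0,0,0,0,0.036],[0,0,0.005,0,0,0,0.036],[0,0,0.01,0,0,0,0.036],[0,0,0.015,0,0,0,0.036],[0,0,0.02,0,0,0,0.036],[0,0,0.025,0,0,0,0.036],[0,0,0.02,0,0,0,0.036],[0,0,0,0,0,0,0.036]]]}}

```text
clock: 10.52
position: [0.5308, -0.1909, 0.1664]
ee_rot: [0.003, 0.996, 0.089, 0.005]
contact_force: [1.1, -0.7, -0.1]
width: 0.0416
```

```bash
python3 -c "
from snap import *
snap('',(320,140,80,80),(240,140,90,90),'s6')"
```

```text
10.6167 [ 0.5283 -0.1898  0.1622] [8.00e-04 9.96e-01 8.92e-02 1.30e-03] [-0.82 -0.   -1.75] [ 0.    0.01 -0.04] 0.041423279786066004
```

View pics/s6.png

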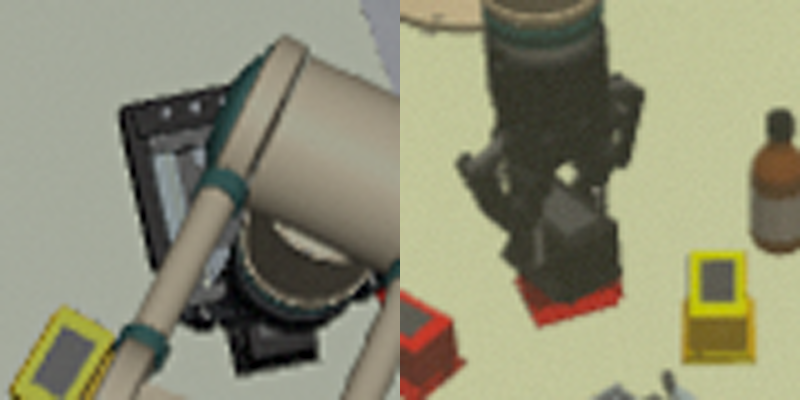

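```bash
python3 -c "
import cv2
im=cv2.imread('pics/s6_scene_full.png')[172:216,258:302];cv2.imwrite('pics/z6.png',cv2.resize(im,None,fx=18,fy=18,interpolation=cv2.INTER_CUBIC)[:600])
im=cv2.convertScaleAbs(cv2.imread('pics/s6_top_full.png')[180:220,355:400],alpha=2);cv2.imwrite('pics/z6t.png',cv2.resize(im,None,fx=14,fy=14,interpolation=cv2.INTER_CUBIC))"
```

```text
(no output)
```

View pics/z6.png

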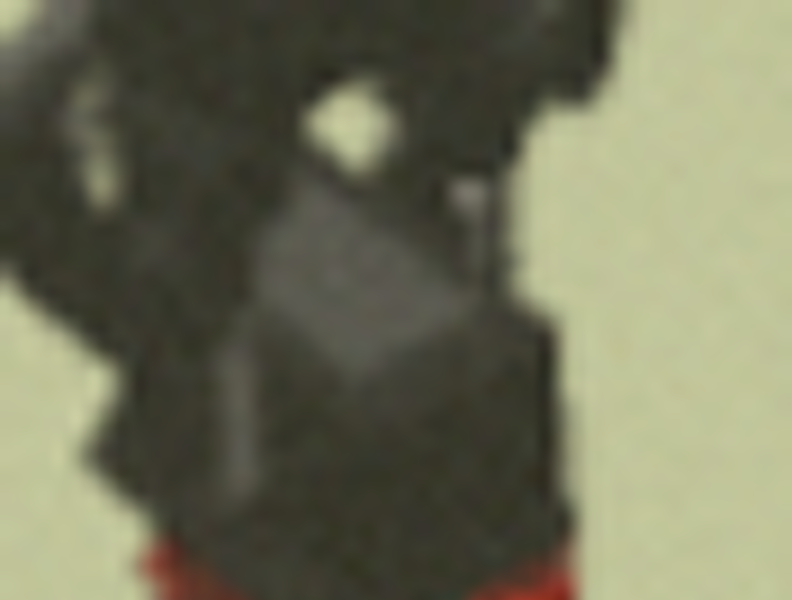

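View pics/z6t.png

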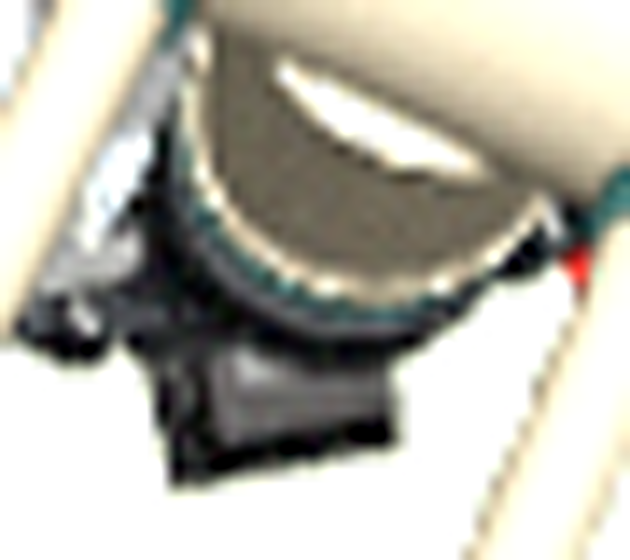

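The pack is held out of the charger. To measure its pitch in the hand, I take it to a clear background and turn it side-on to the scene camera.

```bash
python3 -c "
from h import *
print(proj('scene',[[.42,.05,.22],[.42,.05,.17],[.38,.10,.2]]), proj('top',[[.42,.05,.22],[.38,.1,.2]]))"
```

```text
[[323.80283931 132.03905418]
 [323.70948055 144.75088991]
 [329.90333359 126.5657569 ]] [[295.66501433 235.07572996]
 [279.27679293 249.49340343]]
```

Request:
{"method": "move_arm", "body": {"series": [[[0,0,0.02,0,0,0,0.036],[0,0,0.02,0,0,0,0.036],[0,0,0.02,0,0,0,0.036],[-0.01,0.02,0,0,0,0.0685,0.036],[-0.01,0.02,0,0,0,0.0685,0.036],[-0.01,0.02,0,0,0,0.0685,0.036],[-0.01,0.02,0,0,0,0.0685,0.036],[-0.01,0.02,0,0,0,0.0685,0.036],[-0.01,0.02,0,0,0,0.0685,0.036],[-0.01,0.02,0,0,0,0.0685,0.036],[-0.01,0.02,0,0,0,0.0685,0.036],[-0.01,0.02,0,0,0,0.0685,0.036],[-0.01,0.02,0,0,0,0.0685,0.036],[-0.01,0.02,0,0,0,0.0685,0.036],[-0.01,0.02,0,0,0,0.0685,0.036],[0,0,0,0,0,0,0.036],[0,0,0,0,0,0,0.036],[0,0,0,0,0,0,0.036]]]}}

```text
clock: 12.12
position: [0.4075, 0.0502, 0.2202]
ee_rot: [0.0, 0.878, 0.48, -0.001]
contact_force: [-0.0, -0.5, -1.1]
width: 0.0414
```

```bash
python3 -c "
from snap import *
snap('',(260,190,100,100),(240,90,110,110),'s7')
im=cv2.imread('pics/s7_scene_full.png')
print(manip.get_state()['position'])"
```

```text
12.2167 [0.4079 0.0498 0.2204] [ 1.000e-04  8.778e-01  4.791e-01 -3.000e-04] [ 0.17 -0.22 -0.44] [ 0.02 -0.04 -0.02] 0.041482145710336364
[0.40792436 0.0498395  0.22044207]
```

View pics/s7.png

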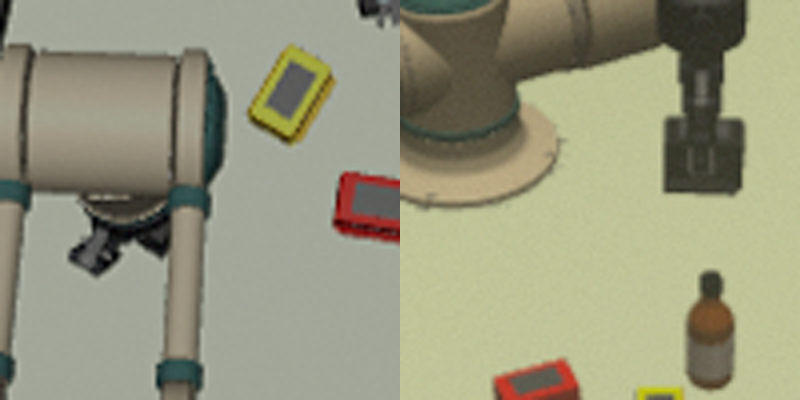

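```bash
cat > pitch.py <<'E'
from h import *
import sys
def run(fn,P,q,us):
    im=cv2.GaussianBlur(cv2.imread(fn),(0,0),.6).astype(float).mean(2)
    yaw=2*np.arctan2(q[2],q[1]); e=np.array([np.cos(yaw),np.sin(yaw),0]); n=np.array([-e[1],e[0],0])
    tip=np.array(P)-[0,0,.030]
    cor={(a,s):tip+e*a*.035+n*s*.027 for a in(-1,1) for s in(-1,1)}
    pc={k:proj("scene",v)[0] for k,v in cor.items()}
    print("pred foot corners",{k:v.round(1) for k,v in pc.items()})
    near=max((-1,1),key=lambda s:pc[(1,s)][1]+pc[(-1,s)][1])
    a,b=pc[(-1,near)],pc[(1,near)]; sp=(b[1]-a[1])/(b[0]-a[0])
    v0=int(round((a[1]+b[1])/2))
    U,V=[],[]
    for u in us:
        col=im[v0-14:v0+10,u]; hi=col[-5:].mean() ; lo=np.percentile(col,10); th=(hi+lo)/2
        k=max(i for i in range(len(col)-1) if col[i]<th<=col[i+1]); U.append(u);V.append(v0-14+k+(th-col[k])/(col[k+1]-col[k]))
    p=np.polyfit(U,V,1); r=np.polyval(p,U)-V; keep=abs(r)<.6; p=np.polyfit(np.array(U)[keep],np.array(V)[keep],1)
    print("V",np.round(V,2)); 
    L=np.hypot(*(b-a)); fz=(proj("scene",cor[(1,near)])-proj("scene",cor[(1,near)]+[0,0,.01]))[0][1]/.01
    dv=(p[0]-sp)*(b[0]-a[0]); print("slope",p[0],"pred level",sp,"pitch nose-down deg",np.degrees(np.arcsin(dv/fz/.07)))
    # left/right edges along row
    for vr in range(v0-7,v0-1):
        row=im[vr,int(min(a[0],b[0]))-10:int(max(a[0],b[0]))+12]; hi=np.r_[row[:3],row[-3:]].mean(); th=(hi+np.percentile(row,20))/2
        ix=np.nonzero(row<th)[0]; i,j=ix[0],ix[-1]; o=int(min(a[0],b[0]))-10
        print(vr,round(o+i-(th-row[i])/(row[i-1]-row[i]),2),round(o+j+(th-row[j])/(row[j+1]-row[j]),2))
E
python3 -c "
from pitch import *
run('pics/s7_scene_full.png',[.4079,.0498,.2204],[0,.8778,.4791,0],range(314,333))"
```

```text
pred foot corners {(-1, -1): array([310.8, 142.7]), (-1, 1): array([311.1, 133. ]), (1, -1): array([332.6, 142.7]), (1, 1): array([332.3, 133.1])}
V [142.61 142.59 142.61 142.64 142.64 142.66 142.71 142.81 142.92 142.96
 143.01 143.04 143.   142.98 142.95 142.97 143.17 143.19 142.54]
slope 0.025155161901983275 pred level 0.003580502955217524 pitch nose-down deg 1.5105973819615648
136 312.02 333.75
137 312.0 333.66
138 312.02 333.65
139 311.97 333.67
140 311.94 333.67
141 311.95 333.52
```

The pack is about 1.5° nose-down, by edge fit. I turn it to the light's heading and level it, then touch it lightly on clear table to calibrate its underside height and check the level.

```bash
python3 -c "
from h import *
for n,uv,z in (('bitters top',(305,229),.1),('jigger',(311,172),.08),('tumbler/light glass',(190,188),.05),('yellow',(333,213),.05),('red',(355,241),.05)): print(n,ray('top',uv,z).round(3))"
```

```text
bitters top [[0.455 0.027 0.1  ]]
jigger [[0.649 0.006 0.08 ]]
tumbler/light glass [[0.607 0.418 0.05 ]]
yellow [[ 0.515 -0.066  0.05 ]]
red [[ 0.42  -0.136  0.05 ]]
```

Request:
{"method": "move_arm", "body": {"series": [[[-0.001,0.008,0,0,0,-0.0924,0.036],[-0.001,0.008,0,0,0,-0.0924,0.036],[-0.001,0.008,0,0,0,-0.0924,0.036],[-0.001,0.008,0,0,0,-0.0924,0.036],[-0.001,0.008,0,0,0,-0.0924,0.036],[-0.001,0.008,0,0,0,-0.0924,0.036],[-0.001,0.008,0,0,0,-0.0924,0.036],[-0.001,0.008,0,0,0,-0.0924,0.036],[-0.001,0.008,0,0,0,-0.0924,0.036],[-0.001,0.008,0,0,0,-0.0924,0.036],[-0.001,0.008,0,0,0,-0.0924,0.036],[-0.001,0.008,0,0,0,-0.0924,0.036],[-0.001,0.008,0,0,0,-0.0924,0.036],[0,0,0,-0.0052,-0.0255,0,0.036],[0,0,0,0,0,0,0.036],[0,0,0,0,0,0,0.036]]]}}

```text
clock: 13.55
position: [0.3947, 0.154, 0.2206]
ee_rot: [0.002, 0.995, -0.1, 0.013]
contact_force: [-1.0, 0.6, -1.2]
width: 0.0411
```

Request:
{"method": "move_arm", "body": {"series": [[[0,0,-0.03,0,0,0,0.036],[0,0,-0.035,0,0,0,0.036],[0,0,-0.035,0,0,0,0.036],[0,0,-0.035,0,0,0,0.036],[0,0,-0.025,0,0,0,0.036],[0,0,-0.015,0,0,0,0.036],[0,0,-0.006,0,0,0,0.036],[0,0,-0.002,0,0,0,0.036],[0,0,0,0,0,0,0.036]]]}}

```text
clock: 14.3
position: [0.3953, 0.1543, 0.0379]
ee_rot: [0.001, 0.995, -0.101, 0.013]
contact_force: [-0.1, -1.2, -0.2]
width: 0.0415
```

```bash
python3 -c "
from rig import manip
s=manip.get_state();print(s['position'],s['ee_rot'],s['contact_force'],s['moment'])"
```

```text
[0.39532233 0.15426147 0.03792802] [ 0.00134238  0.99484746 -0.10053261  0.01303578] [-0.06653112 -1.24743415 -0.15563581] [ 0.02909761  0.05147528 -0.02777697]
```

Request:
{"method": "move_arm", "body": {"series": [[[0,0,-0.002,0,0,0,0.036],[0,0,-0.002,0,0,0,0.036],[0,0,-0.001,0,0,0,0.036],[0,0,0,0,0,0,0.036]]]}}

```text
clock: 14.63
position: [0.3948, 0.1545, 0.0333]
ee_rot: [0.001, 0.995, -0.1, 0.013]
contact_force: [0.5, -0.1, -2.0]
width: 0.0416
```

Request:
{"method": "move_arm", "body": {"series": [[[0,0,-0.001,0,0,0,0.036],[0,0,-0.001,0,0,0,0.036],[0,0,0,0,0,0,0.036]]]}}

```text
clock: 14.88
position: [0.3945, 0.1545, 0.0308]
ee_rot: [0.001, 0.995, -0.1, 0.013]
contact_force: [0.8, -0.4, -2.1]
width: 0.0414
```

Request:
{"method": "move_arm", "body": {"series": [[[0,0,-0.001,0,0,0,0.036],[0,0,0,0,0,0,0.036],[0,0,0,0,0,0,0.036]]]}}

```text
clock: 15.13
position: [0.3945, 0.1545, 0.0298]
ee_rot: [0.001, 0.995, -0.1, 0.013]
contact_force: [-0.2, 1.0, -1.9]
width: 0.0416
```

```bash
cat > st.py <<'E'
from rig import manip
s=manip.get_state();print(s['clock'],s['position'].round(4),s['ee_rot'].round(4),s['contact_force'].round(2),s['moment'].round(3))
E
python3 st.py
```

```text
15.1333 [0.3945 0.1545 0.0298] [ 0.0014  0.9949 -0.1002  0.0128] [-0.15  1.03 -1.89] [ 0.008 -0.02   0.039]
```

Request:
{"method": "move_arm", "body": {"series": [[[0,0,-0.001,0,0,0,0.036],[0,0,0,0,0,0,0.036],[0,0,0,0,0,0,0.036]]]}}

```text
clock: 15.38
position: [0.3946, 0.1545, 0.0291]
ee_rot: [0.001, 0.995, -0.1, 0.013]
contact_force: [-0.8, 0.4, 3.4]
width: 0.0415
```

Request:
{"method": "move_arm", "body": {"series": [[[0,0,-0.001,0,0,0,0.036],[0,0,0,0,0,0,0.036],[0,0,0,0,0,0,0.036]]]}}

```text
clock: 15.63
position: [0.3946, 0.1545, 0.029]
ee_rot: [0.001, 0.995, -0.1, 0.013]
contact_force: [-4.2, -0.3, 14.8]
width: 0.0418
```

```bash
python3 st.py
```

```text
15.6333 [0.3946 0.1545 0.029 ] [ 0.0013  0.9949 -0.1002  0.0133] [-4.2  -0.33 14.77] [-0.155  0.386 -0.003]
```

Table contact came at TCP z = 29.1 mm, nearly flat, so the underside is 29.1 mm below the TCP. I lift and go to a place before the light's mouth.

Request:
{"method": "move_arm", "body": {"series": [[[0,0,0.003,0,0,0,0.036],[0,0,0.01,0,0,0,0.036],[0,0,0.02,0,0,0,0.036],[0,0,0.03,0,0,0,0.036],[0,0,0.029,0,0,0,0.036],[0.012,0.017,0,0,0,0,0.036],[0.012,0.017,0,0,0,0,0.036],[0.012,0.017,0,0,0,0,0.036],[0.012,0.017,0,0,0,0,0.036],[0.012,0.017,0,0,0,0,0.036],[0.012,0.017,0,0,0,0,0.036],[0,0,0,0,0,0,0.036],[0,0,0,0,0,0,0.036],[0,0,0,0,0,0,0.036]]]}}

```text
clock: 16.8
position: [0.4655, 0.2559, 0.1191]
ee_rot: [0.002, 0.995, -0.1, 0.012]
contact_force: [-0.1, -0.6, -2.4]
width: 0.0412
```

```bash
python3 -c "
from snap import *
snap('',(205,150,90,90),(330,100,110,110),'s8')"
```

```text
16.9 [0.4655 0.2556 0.1194] [ 0.0019  0.9949 -0.1004  0.0122] [-0.33  0.13 -1.06] [0.02 0.03 0.02] 0.04125479541736955
```

View pics/s8.png

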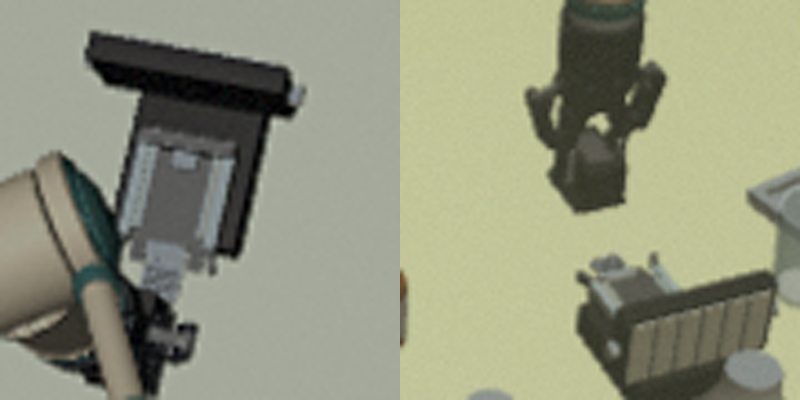

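Request:
{"method": "move_arm", "body": {"series": [[[0,0,-0.015,0,0,0,0.036],[0,0,-0.015,0,0,0,0.036],[0,0,-0.01,0,0,0,0.036],[0,0,-0.005,0,0,0,0.036],[0,0,0,0,0,0,0.036],[0,0,0,0,0,0,0.036]]]}}

```text
clock: 17.4
position: [0.4666, 0.2563, 0.0749]
ee_rot: [0.001, 0.995, -0.1, 0.013]
contact_force: [1.2, 0.8, -1.5]
width: 0.0411
```

```bash
python3 -c "
from snap import *
snap('',(205,150,90,90),(360,120,80,80),'s9')"
```

```text
17.5 [0.4672 0.2566 0.0755] [ 0.001   0.9949 -0.1003  0.0136] [-0.12 -0.08 -1.22] [-0.   -0.05  0.02] 0.04110290254497751
```

View pics/s9.png

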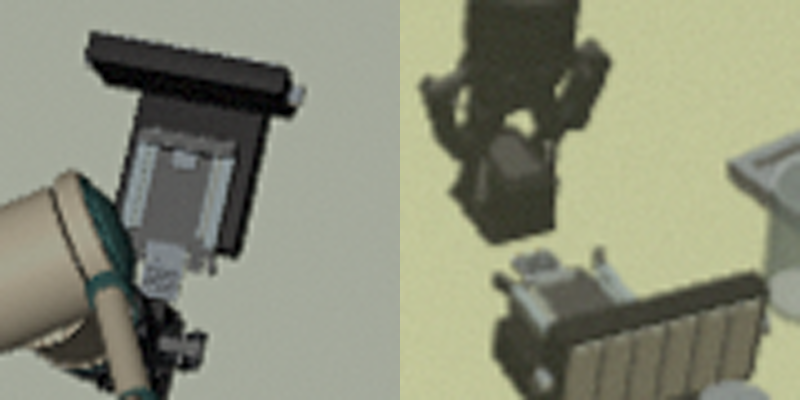

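```bash
python3 -c "
from h import *
P=np.array([.4672,.2566,.0755]);y=np.radians(-11.5);e=np.array([np.cos(y),np.sin(y),0]);n=np.array([-e[1],e[0],0])
b=P-[0,0,.0291]
for a,s in((.035,.027),(.035,-.027),(-.035,-.027)): print(a,s,proj('scene',b+e*a+n*s))
H=np.array([.584,.2325,0]);y=np.radians(-11.6);e=np.array([np.cos(y),np.sin(y),0]);n=np.array([-e[1],e[0],0])
for nm,p in dict(padL=(-.077,.015,.043),padR=(-.077,-.015,.043),railLo=(-.035,.0375,.057),railRo=(-.035,-.0375,.057)).items(): print(nm,proj('scene',H+e*p[0]+n*p[1]+[0,0,p[2]]))
im=cv2.imread('pics/s9_scene_full.png')[148:193,365:415];cv2.imwrite('pics/z9.png',cv2.resize(im,None,fx=14,fy=14,interpolation=cv2.INTER_CUBIC)[:600])"
```

```text
0.035 0.027 [[391.08440909 165.28654892]]
0.035 -0.027 [[377.19660368 168.74583026]]
-0.035 -0.027 [[368.59889282 157.24222432]]
padL [[388.8244526  168.04159311]]
padR [[381.09342549 169.96715317]]
railLo [[400.66447189 170.58597006]]
railRo [[380.95924534 175.560538  ]]
```

View pics/z9.png

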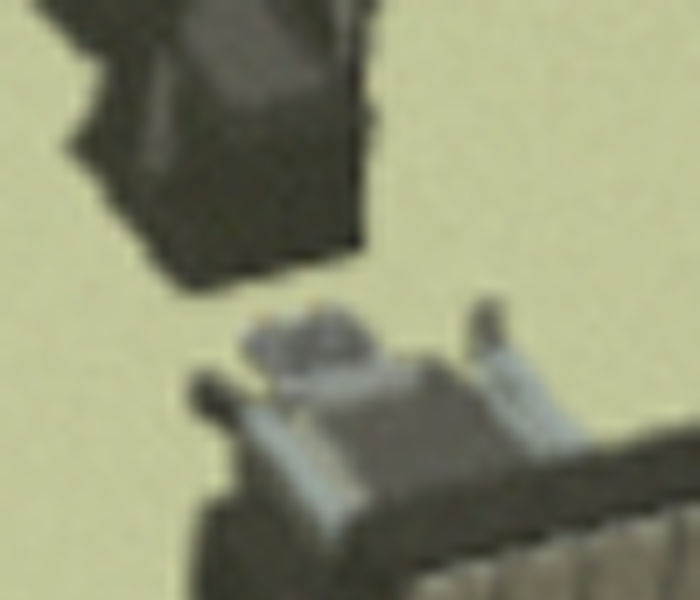

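In this region the scene view predicts the pack's foot corners to within about 0.5 px. It puts the slide about 1 mm further to −y, so I shift by that, lower 1 mm and advance.

Request:
{"method": "move_arm", "body": {"series": [[[-0.0002,-0.0012,-0.001,0,0,0,0.036],[0.0049,-0.001,0,0,0,0,0.036],[0.0049,-0.001,0,0,0,0,0.036],[0.0049,-0.001,0,0,0,0,0.036],[0.0049,-0.001,0,0,0,0,0.036],[0.0029,-0.0006,0,0,0,0,0.036],[0,0,0,0,0,0,0.036],[0,0,0,0,0,0,0.036]]]}}

```text
clock: 18.17
position: [0.489, 0.2505, 0.0737]
ee_rot: [0.001, 0.995, -0.1, 0.013]
contact_force: [0.3, 0.3, -2.0]
width: 0.0415
```

```bash
python3 -c "
from snap import *
snap('',(205,150,90,90),(365,140,55,55),'s10')"
```

```text
18.2667 [0.4885 0.2506 0.0737] [ 0.0015  0.9949 -0.1003  0.0126] [ 0.24 -0.42 -1.3 ] [0.03 0.03 0.05] 0.04116543360276236
```

View pics/s10.png

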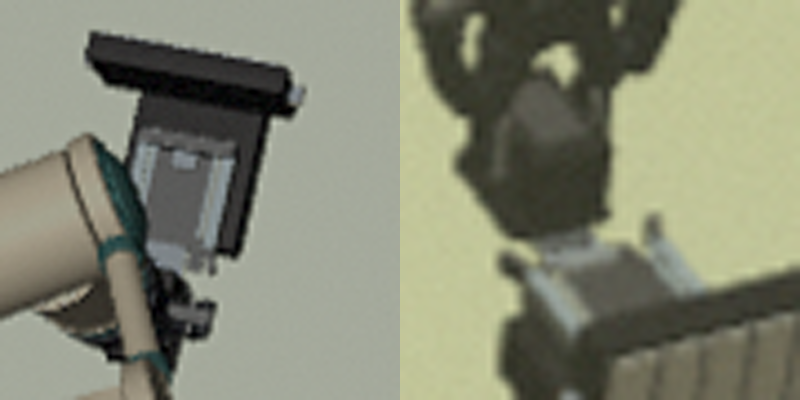

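```bash
python3 -c "
from h import *
y=np.radians(-11.6);e=np.array([np.cos(y),np.sin(y),0]);n=np.array([-e[1],e[0],0])
P=np.array([.4885,.2506,0])
def L(uv,z): 
    X=ray('scene',np.array(uv)-[.4,.3],z)[0]-P; return (X@e*1e3).round(1),(X@n*1e3).round(1)
for z in(.05,.057):
  print(z,'flare tips',L((379.6,175.5),z),L((399.8,170.1),z),'strip outer',L((382.5,176.9),z),L((400.7,171.9),z))
def L(uv,z): 
    X=ray('top',np.array(uv),z)[0]-P; return (X@e*1e3).round(1),(X@n*1e3).round(1)
# top flare tips from c2 crop (scale7, off 212,145)
for z in(.05,.057): print(L((212+131/7,145+430/7),z),L((212+287/7,145+462/7),z))
"

```

```text
0.05 flare tips (np.float64(50.9), np.float64(-36.5)) (np.float64(49.4), np.float64(41.7)) strip outer (np.float64(61.2), np.float64(-30.6)) (np.float64(59.3), np.float64(40.0))
0.057 flare tips (np.float64(58.3), np.float64(-40.8)) (np.float64(56.8), np.float64(36.9)) strip outer (np.float64(68.5), np.float64(-34.9)) (np.float64(66.6), np.float64(35.2))
(np.float64(46.6), np.float64(37.4)) (np.float64(45.5), np.float64(-39.8))
(np.float64(45.5), np.float64(35.8)) (np.float64(44.5), np.float64(-41.0))
```

Request:
{"method": "move_arm", "body": {"series": [[[-0.0002,-0.0012,0.0005,0,0,0,0.036],[0.0029,-0.0006,0,0,0,0,0.036],[0.0029,-0.0006,0,0,0,0,0.036],[0.0029,-0.0006,0,0,0,0,0.036],[0.0029,-0.0006,0,0,0,0,0.036],[0,0,0,0,0,0,0.036]]]}}

```text
clock: 18.77
position: [0.5013, 0.247, 0.0744]
ee_rot: [0.001, 0.995, -0.1, 0.013]
contact_force: [0.2, 0.2, -1.3]
width: 0.0412
```

Request:
{"method": "move_arm", "body": {"series": [[[0.002,-0.0004,0,0,0,0,0.036],[0.002,-0.0004,0,0,0,0,0.036],[0.002,-0.0004,0,0,0,0,0.036],[0.002,-0.0004,0,0,0,0,0.036],[0,0,0,0,0,0,0.036]]]}}

```text
clock: 19.18
position: [0.5088, 0.2455, 0.0744]
ee_rot: [0.001, 0.995, -0.1, 0.013]
contact_force: [-0.2, 0.2, -1.5]
width: 0.0414
```

Request:
{"method": "move_arm", "body": {"series": [[[0.002,-0.0004,0,0,0,0,0.036],[0.002,-0.0004,0,0,0,0,0.036],[0.002,-0.0004,0,0,0,0,0.036],[0,0,0,0,0,0,0.036]]]}}

```text
clock: 19.52
position: [0.512, 0.2444, 0.074]
ee_rot: [0.001, 0.995, -0.101, 0.01]
contact_force: [-4.3, 1.1, 0.8]
width: 0.0416
```

Request:
{"method": "move_arm", "body": {"series": [[[0.002,-0.0004,0,0,0,0,0.036],[0.002,-0.0004,0,0,0,0,0.036],[0.002,-0.0004,0,0,0,0,0.036],[0,0,0,0,0,0,0.036]]]}}

```text
clock: 19.85
position: [0.5171, 0.2431, 0.0739]
ee_rot: [0.002, 0.995, -0.1, 0.01]
contact_force: [-6.4, 0.7, 2.0]
width: 0.0416
```

```bash
python3 -c "
from snap import *
snap('',(205,150,90,90),(365,140,55,55),'s11')"
```

```text
19.95 [0.5171 0.2431 0.0739] [ 0.0019  0.9949 -0.1004  0.0097] [-5.85  1.09  2.88] [0.19 1.04 0.05] 0.041616191491913444
```

View pics/s11.png

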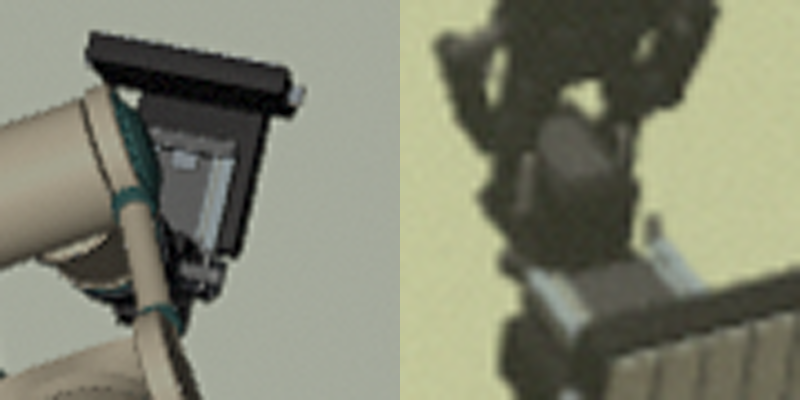

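Ramp contact: about 6 N, and the pack is still advancing, as described. I go on slowly.

Request:
{"method": "move_arm", "body": {"series": [[[0.0015,-0.0003,0,0,0,0,0.036],[0.0015,-0.0003,0,0,0,0,0.036],[0.0015,-0.0003,0,0,0,0,0.036],[0,0,0,0,0,0,0.036]]]}}

```text
clock: 20.28
position: [0.524, 0.2423, 0.0745]
ee_rot: [0.001, 0.995, -0.1, 0.012]
contact_force: [-3.3, 1.5, 1.5]
width: 0.0414
```

```bash
python3 st.py
```

```text
20.2833 [0.524  0.2423 0.0745] [ 0.0013  0.9949 -0.1003  0.0122] [-3.33  1.48  1.53] [ 0.089  0.481 -0.011]
```

Request:
{"method": "move_arm", "body": {"series": [[[0.002,-0.0004,0,0,0,0,0.036],[0.002,-0.0004,0,0,0,0,0.036],[0.002,-0.0004,0,0,0,0,0.036],[0.002,-0.0004,0,0,0,0,0.036],[0,0,0,0,0,0,0.036]]]}}

```text
clock: 20.7
position: [0.5327, 0.2412, 0.0742]
ee_rot: [0.001, 0.995, -0.101, 0.013]
contact_force: [-4.1, 4.1, 0.6]
width: 0.0417
```

Request:
{"method": "move_arm", "body": {"series": [[[0.002,-0.0004,0,0,0,0,0.036],[0.002,-0.0004,0,0,0,0,0.036],[0.002,-0.0004,0,0,0,0,0.036],[0,0,0,0,0,0,0.036]]]}}

```text
clock: 21.03
position: [0.5386, 0.2399, 0.0741]
ee_rot: [0.001, 0.995, -0.101, 0.012]
contact_force: [-3.7, 4.0, -0.6]
width: 0.0415
```

```bash
python3 st.py
```

```text
21.0333 [0.5386 0.2399 0.0741] [ 8.000e-04  9.949e-01 -1.006e-01  1.240e-02] [-3.72  3.98 -0.6 ] [0.632 0.698 0.011]
```

Request:
{"method": "move_arm", "body": {"series": [[[0.002,0.0004,0,0,0,0,0.036],[0.002,0.0,0,0,0,0,0.036],[0.002,-0.0004,0,0,0,0,0.036],[0.002,-0.0004,0,0,0,0,0.036],[0,0,0,0,0,0,0.036]]]}}

```text
clock: 21.45
position: [0.5479, 0.2387, 0.0746]
ee_rot: [0.001, 0.995, -0.1, 0.014]
contact_force: [0.1, 0.1, 2.5]
width: 0.0411
```

Request:
{"method": "move_arm", "body": {"series": [[[0.002,-0.0004,0,0,0,0,0.036],[0.002,-0.0004,0,0,0,0,0.036],[0.002,-0.0004,0,0,0,0,0.036],[0.002,-0.0004,0,0,0,0,0.036],[0,0,0,0,0,0,0.036]]]}}

```text
clock: 21.87
position: [0.5554, 0.2372, 0.0744]
ee_rot: [0.001, 0.995, -0.1, 0.013]
contact_force: [-1.8, 0.5, 2.5]
width: 0.0413
```

```bash
python3 st.py
```

```text
21.8667 [0.5554 0.2372 0.0744] [ 0.0014  0.9949 -0.1003  0.0133] [-1.76  0.49  2.54] [ 0.023  0.366 -0.005]
```

Request:
{"method": "move_arm", "body": {"series": [[[0.002,-0.0004,0,0,0,0,0.036],[0.002,-0.0004,0,0,0,0,0.036],[0.002,-0.0004,0,0,0,0,0.036],[0.002,-0.0004,0,0,0,0,0.036],[0.002,-0.0004,0,0,0,0,0.036],[0,0,0,0,0,0,0.036]]]}}

```text
clock: 22.37
position: [0.5654, 0.2353, 0.0743]
ee_rot: [0.001, 0.995, -0.1, 0.013]
contact_force: [-1.9, 0.7, 2.6]
width: 0.0413
```

Request:
{"method": "move_arm", "body": {"newtons": 60, "series": [[[0.0015,-0.0003,0,0,0,0,0.036],[0.0015,-0.0003,0,0,0,0,0.036],[0.0015,-0.0003,0,0,0,0,0.036],[0.0015,-0.0003,0,0,0,0,0.036],[0,0,0,0,0,0,0.036]]]}}

```text
clock: 22.78
position: [0.5712, 0.2341, 0.0744]
ee_rot: [0.001, 0.995, -0.1, 0.013]
contact_force: [-2.3, 0.4, 2.3]
width: 0.0414
```

```bash
python3 st.py
```

```text
22.7833 [0.5712 0.2341 0.0744] [ 0.0013  0.9949 -0.1003  0.0132] [-2.32  0.42  2.25] [0.042 0.498 0.011]
```

Request:
{"method": "move_arm", "body": {"series": [[[0.0015,-0.0003,0,0,0,0,0.036],[0.0015,-0.0003,0,0,0,0,0.036],[0.0015,-0.0003,0,0,0,0,0.036],[0.0015,-0.0003,0,0,0,0,0.036],[0,0,0,0,0,0,0.036]]]}}

```text
clock: 23.2
position: [0.5747, 0.2334, 0.0742]
ee_rot: [0.001, 0.995, -0.1, 0.011]
contact_force: [-7.7, 1.9, 4.5]
width: 0.0407
```

Request:
{"method": "move_arm", "body": {"series": [[[0.001,-0.0002,0,0,0,0,0.036],[0.001,-0.0002,0,0,0,0,0.036],[0.001,-0.0002,0,0,0,0,0.036],[0.001,-0.0002,0,0,0,0,0.036],[0,0,0,0,0,0,0.036]]]}}

```text
clock: 23.62
position: [0.5781, 0.2326, 0.0742]
ee_rot: [0.001, 0.995, -0.1, 0.01]
contact_force: [-7.9, 2.0, 5.5]
width: 0.0413
```

```bash
python3 st.py
```

```text
23.6167 [0.5781 0.2326 0.0742] [ 0.0013  0.9949 -0.1004  0.0102] [-7.94  1.95  5.5 ] [0.44  1.441 0.033]
```

Plunger met at about x = 0.573, so home is about x = 0.585, which matches the camera estimate. I keep pushing slowly.

Request:
{"method": "move_arm", "body": {"series": [[[0.001,-0.0002,0.0003,0,0,0,0.036],[0.001,-0.0002,0,0,0,0,0.036],[0.001,-0.0002,0,0,0,0,0.036],[0.001,-0.0002,0,0,0,0,0.036],[0,0,0,0,0,0,0.036]]]}}

```text
clock: 24.03
position: [0.5813, 0.232, 0.0743]
ee_rot: [0.001, 0.995, -0.101, 0.009]
contact_force: [-9.1, 3.4, 6.2]
width: 0.0409
```

Request:
{"method": "move_arm", "body": {"series": [[[0.001,-0.0002,0,0,0,0,0.036],[0.001,-0.0002,0,0,0,0,0.036],[0,0,0,0,0,0,0.036]]]}}

```text
clock: 24.28
position: [0.5832, 0.2316, 0.0742]
ee_rot: [0.001, 0.995, -0.1, 0.009]
contact_force: [-7.3, 3.0, 3.5]
width: 0.0412
```

```bash
python3 st.py
```

```text
24.2833 [0.5832 0.2316 0.0742] [ 0.0014  0.9949 -0.1005  0.0093] [-7.28  3.    3.47] [0.402 1.211 0.017]
```

Request:
{"method": "move_arm", "body": {"series": [[[0.001,-0.0002,0,0,0,0,0.036],[0.0005,-0.0001,0,0,0,0,0.036],[0,0,0,0,0,0,0.036]]]}}

```text
clock: 24.53
position: [0.5848, 0.2313, 0.074]
ee_rot: [0.001, 0.995, -0.1, 0.009]
contact_force: [-8.9, 2.9, 4.1]
width: 0.0412
```

Request:
{"method": "move_arm", "body": {"series": [[[0.001,-0.0002,0,0,0,0,0.036],[0,0,0,0,0,0,0.036]]]}}

```text
clock: 24.7
position: [0.5849, 0.2312, 0.0739]
ee_rot: [0.001, 0.995, -0.101, 0.008]
contact_force: [-10.8, 3.2, 5.8]
width: 0.0411
```

```bash
python3 st.py
```

```text
24.7 [0.5849 0.2312 0.0739] [ 0.0014  0.9949 -0.1005  0.0084] [-10.8    3.2    5.76] [0.53  1.608 0.009]
```

Request:
{"method": "move_arm", "body": {"series": [[[0.001,-0.0002,0,0,0,0,0.036],[0,0,0,0,0,0,0.036],[0,0,0,0,0,0,0.036]]]}}

```text
clock: 24.95
position: [0.5849, 0.2312, 0.0739]
ee_rot: [0.001, 0.995, -0.101, 0.008]
contact_force: [-12.1, 3.1, 7.3]
width: 0.0413
```

```bash
python3 st.py
```

```text
24.95 [0.5849 0.2312 0.0739] [ 0.0014  0.9949 -0.1006  0.0076] [-12.08   3.07   7.26] [0.638 1.947 0.006]
```

Request:
{"method": "move_arm", "body": {"series": [[[0.001,-0.0002,0,0,0,0,0.036],[0.001,-0.0002,0,0,0,0,0.036],[0,0,0,0,0,0,0.036],[0,0,0,0,0,0,0.036]]]}}

```text
clock: 25.28
position: [0.585, 0.2312, 0.074]
ee_rot: [0.001, 0.995, -0.101, 0.006]
contact_force: [-16.2, 5.2, 8.7]
width: 0.0409
```

```bash
python3 st.py
```

```text
25.2833 [0.585  0.2312 0.074 ] [ 0.0014  0.9949 -0.1007  0.0057] [-16.23   5.2    8.69] [ 0.759  2.51  -0.053]
```

17 N and no more motion, so it is at the end stop. Before letting go, I back off gently to see whether the catch holds.

Request:
{"method": "move_arm", "body": {"series": [[[-0.001,0.0002,0,0,0,0,0.036],[-0.001,0.0002,0,0,0,0,0.036],[-0.001,0.0002,0,0,0,0,0.036],[-0.001,0.0002,0,0,0,0,0.036],[-0.001,0.0002,0,0,0,0,0.036],[0,0,0,0,0,0,0.036],[0,0,0,0,0,0,0.036]]]}}

```text
clock: 25.87
position: [0.5843, 0.2313, 0.0737]
ee_rot: [0.002, 0.995, -0.1, 0.01]
contact_force: [-7.6, 2.0, 1.9]
width: 0.0414
```

```bash
python3 st.py
```

```text
25.8667 [0.5843 0.2313 0.0737] [ 0.0016  0.9949 -0.1003  0.0099] [-7.63  2.02  1.91] [ 0.374  1.158 -0.028]
```

Request:
{"method": "move_arm", "body": {"series": [[[-0.001,0.0002,0,0,0,0,0.036],[-0.001,0.0002,0,0,0,0,0.036],[-0.001,0.0002,0,0,0,0,0.036],[0,0,0,0,0,0,0.036],[0,0,0,0,0,0,0.036]]]}}

```text
clock: 26.28
position: [0.583, 0.2316, 0.0738]
ee_rot: [0.002, 0.995, -0.1, 0.011]
contact_force: [-5.4, 1.7, -2.0]
width: 0.041
```

```bash
python3 st.py
```

```text
26.2833 [0.583  0.2316 0.0738] [ 0.0015  0.9949 -0.1003  0.0114] [-5.36  1.68 -2.  ] [ 0.429  0.965 -0.015]
```

Request:
{"method": "move_arm", "body": {"series": [[[-0.001,0.0002,0,0,0,0,0.036],[-0.001,0.0002,0,0,0,0,0.036],[0,0,0,0,0,0,0.036],[0,0,0,0,0,0,0.036]]]}}

```text
clock: 26.62
position: [0.5827, 0.2316, 0.074]
ee_rot: [0.002, 0.995, -0.1, 0.013]
contact_force: [-0.4, 0.5, -7.6]
width: 0.0414
```

```bash
python3 st.py
```

```text
26.6167 [0.5827 0.2316 0.074 ] [ 0.0015  0.9949 -0.1002  0.0132] [-0.41  0.55 -7.56] [0.203 0.133 0.006]
```

Request:
{"method": "move_arm", "body": {"series": [[[-0.001,0.0002,-0.0005,0,0,0,0.036],[-0.0005,0.0001,0,0,0,0,0.036],[0,0,0,0,0,0,0.036],[0,0,0,0,0,0,0.036]]]}}

```text
clock: 26.95
position: [0.5825, 0.2317, 0.0742]
ee_rot: [0.001, 0.995, -0.1, 0.015]
contact_force: [5.4, -1.6, -10.1]
width: 0.0411
```

```bash
python3 st.py
```

```text
26.95 [0.5825 0.2317 0.0742] [ 0.0015  0.9949 -0.1001  0.0147] [  5.36  -1.63 -10.05] [-0.377 -0.794 -0.062]
```

It holds against the plunger plus a 5 N pull with no motion, so it is latched. I relax the forces, let go and rise.

Request:
{"method": "move_arm", "body": {"series": [[[0.001,-0.0002,-0.0008,0,0,0,0.036],[0.0005,-0.0001,-0.0007,0,0,0,0.036],[0,0,0,0,0,0,0.036],[0,0,0,0,0,0,0.036]]]}}

```text
clock: 27.28
position: [0.5826, 0.2317, 0.074]
ee_rot: [0.001, 0.995, -0.1, 0.014]
contact_force: [-0.6, -3.2, 3.8]
width: 0.0408
```

```bash
python3 st.py
```

```text
27.2833 [0.5826 0.2317 0.074 ] [ 0.0013  0.9949 -0.1001  0.0137] [-0.61 -3.25  3.75] [-0.524 -0.049 -0.013]
```

Request:
{"method": "move_arm", "body": {"series": [[[0,0,0.0004,0,0,0,0.042],[0,0,0,0,0,0,0.046],[0,0,0,0,0,0,0.055],[0,0,0,0,0,0,0.065],[0,0,0,0,0,0,0.065],[0,0,0.005,0,0,0,0.065],[0,0,0.015,0,0,0,0.065],[0,0,0.03,0,0,0,0.065],[0,0,0.03,0,0,0,0.065],[-0.03,0.006,0.02,0,0,0,0.065],[-0.04,0.008,0,0,0,0,0.065],[-0.04,-0.008,0,0,0,0,0.065],[-0.04,-0.008,0,0,0,0,0.065],[0,0,0,0,0,0,0.065]]]}}

```text
clock: 28.45
position: [0.4214, 0.2275, 0.1718]
ee_rot: [0.004, 0.995, -0.099, 0.007]
contact_force: [-0.0, -0.4, -0.3]
width: 0.0655
```

```bash
python3 -c "
from snap import *
snap('',(205,140,90,90),(360,140,80,80),'s12')"
```

```text
28.55 [0.4305 0.2298 0.1736] [ 0.0012  0.9949 -0.0998  0.0131] [ 0.94  0.51 -0.49] [-0.06 -0.02  0.02] 0.06533913076581102
```

View pics/s12.png

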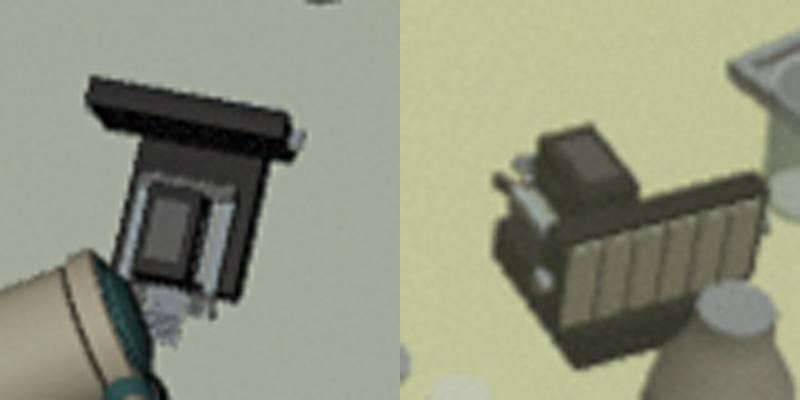

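```bash
python3 -c "
from meas import *
im=cv2.imread('pics/s12_top_full.png');K=8;x0,y0,x1,y1=234,180,252,204
c=cv2.GaussianBlur(cv2.resize(im[y0:y1,x0:x1],None,fx=K,fy=K),(0,0),2);g=c[...,1]
m=((g>62)&(g<98)).astype(np.uint8);m=cv2.morphologyEx(m,cv2.MORPH_OPEN,np.ones((9,9),np.uint8));n,l,st,ce=cv2.connectedComponentsWithStats(m);i=1+np.argmax(st[1:,4]);v,u=np.nonzero(l==i)
P=ray('top',np.c_[(u+.5)/K-.5+x0,(v+.5)/K-.5+y0],.094)[:,:2]*1e3
print(cv2.minAreaRect(P.astype(np.float32)),P.mean(0))
cv2.imwrite('pics/l12.png',np.hstack([c,cv2.cvtColor((l==i).astype(np.uint8)*255,cv2.COLOR_GRAY2BGR)]))"
```

```text
((582.9605712890625, 232.7198944091797), (28.789695739746094, 48.14450454711914), 79.07620239257812) [582.82703378 233.0575734 ]
```

View pics/l12.png

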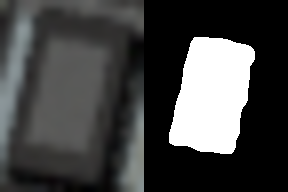

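The label centre is at (582.9, 232.7) mm with yaw about −11°. That is within about 1 mm of where I released it, so the plunger has not pushed it back. I hand in.

```bash
python3 -c "
from rig import manip
print(manip.sign_off())"
```

```text
the job is handed in; nothing more can be done
None
```

The pack is in the filming light with the catch holding it, and I have let go of it and handed the job in. The run took about 29 s of the 70 s allowed.

**What I did:** I pressed the charger's catch with about 6 N and the pack popped out. I pulled it clear, took out a tilt of about 1.5° nose-down, and checked its underside height with a light touch on the table. I then slid it into the light with up to about 17 N, until it met the end stop.

**Last checks:**
- **Latch:** the pack held still against the plunger plus a 5 N pull.
- **Position after release:** the top camera puts the pack's label at (582.9, 232.7) mm, with yaw about −11°. That is within about 1 mm of where I let go, so it did not spring back.

**What disagreed or went less smoothly:**
- **Scene camera:** it read about 2 px off near the charger, so I relied on the top camera and on feel there.
- **Pull-out:** the pack jammed briefly, with about 12 N, until I lowered it by 2 mm.
- **Table touch:** it reached about 15 N, more than I intended.
- **Not checked:** the light's catch travel can't be read directly, so the latch is judged only from the pull test and the position. I did not measure the bar things again at the end; I saw no sign of touching any of them.

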